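# Hang the lens template on its keyhole peg

### The job

Hang the lens template with the round end on the free peg of the sloping rack: pass the large part of its keyhole over the peg's head until the plate lies flat on the board, then draw it down the slope until the peg's neck is at the far end of the slot, and let go so that it hangs straight beside the one already there. Leave everything else where it is.

Things in the scene. Friction and masses are not known exactly. Their poses are not given: they have to be found in the camera images.
- round_template: Round-ended template, 0.14 kg, lying flat: 5 mm aluminium plate 40 mm wide, x = -85 to 80 mm, with a 60 mm round end centred at x = -55. Raised black grip bar 50 x 22 mm centred at x = -5, top at z = 30. Keyhole through the plate: entry hole 17 mm across at x = 45, slot 10 mm wide from it to x = 68.5. Origin on the underside, x along the plate to the keyhole, z out of the grip face.
- entry_hole (a point): centre of the entry hole of the round-ended template's keyhole, on the underside
- slot_seat (a point): point in the slot of the round-ended template where the axis of the peg lies when the template is fully down (3.5 mm from the slot's end), on the underside
- square_template: the other, similar template: the same plate, grip and keyhole, but its end is square (60 x 56 mm, centred at x = -55 mm); leave it alone
- peg_rack: Fixed grey rack 190 mm wide; origin under the centre of its 170 mm deep base, x away from its front. A 200 mm board rises away from the front at 45 degrees, its face from 30 to 171 mm high. Two pegs stand square to the board, 55 mm left (+y) and right (-y) of its middle; a square-ended template already hangs on the right one.
- free_peg: The free (left) peg. Origin on its axis at the board's face; z along the peg, square out of the board (45 degrees up and to the front), x straight up the slope, y to the left. Neck 7 mm thick, 8 mm long, then a head 15 mm across, its bevelled top 13 mm off the board. The board reaches 175 mm down the slope and 25 mm up from the peg.
- pliers: optical pliers lying flat, 131 x 53 x 14 mm, origin under the middle
- tape: roll of tape lying flat, 104 mm across, 25 mm high, origin under the middle
- glasses_case: dark blue glasses case, 60 x 150 x 36 mm, origin under the middle
- lens: uncut round lens blank, 67 mm across, 12 mm thick, origin under the middle

How it is judged (in metres and radians):
At the end, for the whole second after the job is handed in: The round-ended template hangs on the free peg at rest: the seat point of its slot within 6 mm (along the slope) and 4 mm (sideways) of the peg's axis and no more than 4 mm off the board, the plate flat to the board within 0.08 rad and straight within 0.2 rad, its round end down the slope (x of slot_seat in the frame of free_peg between -0.004 and 0.006 m and y of slot_seat in the frame of free_peg between -0.004 and 0.004 m and z of slot_seat in the frame of free_peg between -0.003 and 0.004 m and angle between the z axis of round_template and the z axis of free_peg, either way round below 0.08 rad and angle between the x axis of round_template and the x axis of free_peg, either way round below 0.2 rad and x of round_template in the frame of free_peg below -0.05 m and linear speed of round_template below 0.02 m/s and angular speed of round_template below 0.2 rad/s); the robot touches nothing.
It fails at once if the other template is moved by more than 30 mm (distance of square_template from where it was at the start of the episode above 0.03 m).
It fails at once if the pliers is moved by more than 30 mm (distance of pliers from where it was at the start of the episode above 0.03 m).
It fails at once if the tape roll is moved by more than 30 mm (distance of tape from where it was at the start of the episode above 0.03 m).
It fails at once if the glasses case is moved by more than 30 mm (distance of glasses_case from where it was at the start of the episode above 0.03 m).
It fails at once if the lens blank is moved by more than 30 mm (distance of lens from where it was at the start of the episode above 0.03 m).
It also fails if it takes over 51 s, if anything falls off the work surface, if the arm or the gripper's body presses on something with over 40 N, if the wrist force passes 120 N, or if a joint passes its speed limit or range.

### The arm

A 7-joint arm with a two-finger parallel gripper is mounted at the origin on a cart in front of the work surface, level with it; the furniture and walls round the work are solid. World frame = base frame: x ahead of the robot, y to its left, z up, the work surface at z = 0. Lengths are in mm, angles in rad, forces in N, time in s.
With the tool pointing down it reaches from about 400 to 875 mm from the base axis. Payload 4.4 kg.
Tool frame: the origin (TCP) lies between the finger pads; the fingertips stand 17 mm ahead of it and the grasp point (between the pads) lies 2 mm behind it; z points along the fingers, y is the line along which they close (so a half turn about z gives the same grasp; the last joint's range is limited). The gripper opens to 85 mm and grips with 20 to 120 N. Pads are 22 mm wide; open, the fingers measure 114 mm over their backs; the gripper's body (76 mm by 85 mm) begins 54 mm behind the grasp point. The pads swing forward as they close: fully open they stand 13 mm farther back than shut.
Start: joints at [1.143, 0.628, 0.038, 1.517, -0.027, 0.996, -0.02], TCP at [230.1, -607.924, 248.313] pointing down, gripper open.
Joint ranges: [-3.06, 3.06], [-0.37, 2.12], [-1.25, 1.32], [0.18, 2.47], [-1.1, 4.24], [0.23, 1.98], [-2.94, 2.94]. Speed limits (rad/s): [2.57, 2.57, 3.14, 3.14, 3.14, 3.14, 3.14].

### API

Orientations are given as [roll, pitch, yaw] about the fixed x, y, z axes, in that order (R = Rz(yaw) Ry(pitch) Rx(roll)).
In Python, from cell import sensors, get_image, ctrl gives the robot as it stands.
- The arm moves only by the tool send_rows, never from a script. Its argument "series" is a list of rows, each a list of 3 entries, a list of its own where there are three numbers: the finger opening in mm, from 0 to 85.4, then the shift along the world's x, y, z in units of 60 mm (1.0 is 60 mm), then the turn, a rotation vector about the world's x, y, z in units of 5 degrees (1.0 is 5 degrees). A call has 1 to 8 rows; each row shifts and turns the commanded pose from where the row before left it; what a row does not reach is not made up. A row lasts 1/8 s, in which the tool goes at most 62.5 mm and 10.7 degrees, less where a joint would pass 70% of its speed; a pose out of reach is approached as far as the arm can. A call is refused whole if a number of a shift passes 1 or a number of a turn 1, either way. A call with a gripper value outside its range is refused whole. The fingers move at their own pace and stop on an object; the grip force is fixed at half the most. Time passes only in rows, so rows that do not move let the fingers close. It gives the time, the measured TCP pose, the force, the opening and the grip force at its end, in the units of the state.
- sensors.read_state(): the state, without advancing time (a new reading comes with each control period).
- get_image(name): name is "side" or "top"; returns a dict with "img" (420x560x3 uint8, red, green, blue), "depth" (420x560 float32, mm along the optical axis (not along the pixel's ray), 0 where there is no reading), "vfov" (degrees; the focal length in pixels is half the picture's height over the tangent of half this angle, whatever the lens; pixels are square), "cx", "cy" (the principal point, pixels), "world_to_cam" (4x4, takes a point from world to camera coordinates). Camera axes: x right, y down, z forward; pixel columns grow to the right and rows downward; lengths in mm; the calibration is good to about 2 mm. A picture is of the moment at which its call begins.
- ctrl.finish_job(): hands the job in; it is judged then, once.
The state is a dict: "clock": time; "qpos": joint angles; "qd": joint speeds; "tau": joint torques, N m; "eef_pos": TCP position; "tool_rot": TCP orientation; "force": force on the tool from outside, world axes, zero at the start; "torque": the same for the moment, N m; "width": finger opening in mm; "gripper_force": force on a finger pad.
Only numpy, scipy, OpenCV 4.12 (cv2) and the standard library are available. Lean on these libraries where they do the work, as an engineer would, in place of code of your own. Each camera call takes 0.05 s, during which the arm holds its last target. There are 200 camera calls.

## Working session

There is one attempt and no reset: what is moved stays moved. The work goes in short steps, Python scripts to look and compute and a tool call to move; the robot and the scene stay as the last step left them, time stands still between calls to the robot, and variables do not carry over. Pictures are saved under pics/ and viewed, at most 10 in all, crops included, and the job is handed in when it is done.

Besides the shell and the picture viewer there is one more tool, called after "Call:" as name(argument=value, ...), one argument or row to a line, values as JSON. send_rows: Moves the arm, as the interface text tells. Its arguments: {"type":"object","properties":{"series":{"type":"array"}},"required":["series"]}

```bash
mkdir -p pics; cat > h.py <<'E'
import numpy as np,cv2
from cell import sensors,get_image,ctrl
def grab(n,tag):
    d=get_image(n); cv2.imwrite(f'pics/{tag}.png',d['img'][:,:,::-1]); np.savez(f'{tag}.npz',**d); return d
def load(tag): return dict(np.load(f'{tag}.npz'))
def pt(d,u,v,z=None):
    f=210/np.tan(np.radians(d['vfov'])/2); T=np.linalg.inv(d['world_to_cam'])
    r=T[:3,:3]@np.array([(u-d['cx'])/f,(v-d['cy'])/f,1]); o=T[:3,3]
    if z is None:
        w=d['depth'][int(v)-1:int(v)+2,int(u)-1:int(u)+2]; return o+r*np.median(w[w>0])
    return o+r*(z-o[2])/r[2]
def proj(d,p):
    f=210/np.tan(np.radians(d['vfov'])/2); c=d['world_to_cam'][:3,:3]@p+d['world_to_cam'][:3,3]
    return c[:2]/c[2]*f+np.array([d['cx'],d['cy']])
E
python3 - <<'E'
from h import *
np.set_printoptions(precision=3,suppress=True)
for n in('top','side'):
    d=grab(n,n+'0'); print(n,d['vfov'],d['cx'],d['cy'],np.linalg.inv(d['world_to_cam']))
print(sensors.read_state())
E
```

```text
top 42.08397246206111 275.77113772883996 210.73949023496866 [[   0.248   -0.763    0.597 -588.782]
 [  -0.969   -0.197    0.151 -235.799]
 [   0.003   -0.616   -0.788 1621.766]
 [   0.       0.       0.       1.   ]]
side 56.91111450857747 277.97565252816815 203.58062195129392 [[ -0.935  -0.159   0.317 223.69 ]
 [ -0.355   0.431  -0.83  974.831]
 [ -0.004  -0.888  -0.46  607.566]
 [  0.      0.      0.      1.   ]]
{'clock': 0.1, 'qpos': array([ 1.143,  0.629,  0.038,  1.518, -0.027,  0.996, -0.02 ]), 'qd': array([ 0.002, -0.001,  0.001, -0.003,  0.   , -0.001,  0.001]), 'tau': array([  0.003, -56.454,   1.231, -19.397,   0.011,   0.006,  -0.   ]), 'eef_pos': array([ 229.924, -607.403,  247.49 ]), 'tool_rot': array([-3.14 ,  0.   ,  0.362]), 'force': array([-0.202, -0.494,  0.177]), 'torque': array([0.031, 0.005, 0.069]), 'gripper_force': 0.0, 'width': 85.15237567693823}
```

View pics/top0.png

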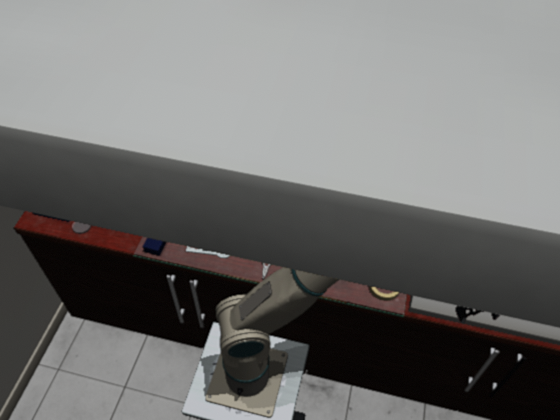

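View pics/side0.png

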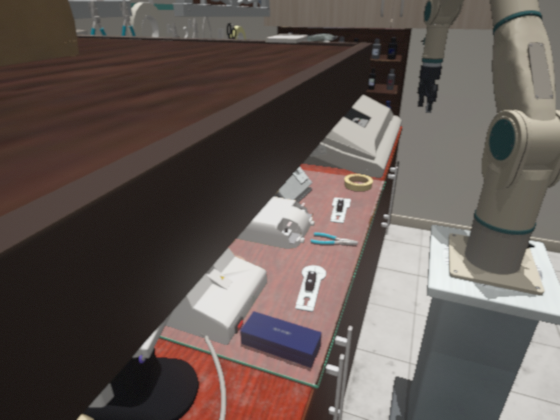

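The top view is mostly hidden by an overhead shelf. The side view shows the round template near (312,285), a flat template near (341,208), and a possible rack near (293,183). I'll enlarge both areas.

```bash
python3 - <<'E'
from h import *
i=cv2.imread('pics/side0.png')
a=cv2.resize(i[255:325,270:350],None,fx=5,fy=5,interpolation=cv2.INTER_CUBIC)
b=cv2.resize(i[160:250,240:320],None,fx=5,fy=5,interpolation=cv2.INTER_CUBIC)
c=np.zeros((450,800,3),np.uint8); c[:350,:400]=a;c[:,400:]=b
cv2.imwrite('pics/c1.png',c)
d=load('side0')
for n,u,v in[('round',320,271),('bar',311,280),('sq',337,217),('tape',345,184),('case',280,328),('sqbar',341,206),('rack',293,183),('r2',300,180),('grey',275,210),('box1',215,280),('shelfedge',330,110),('shelf2',200,240),('pl',330,241),('table',300,255)]:
    print(n,pt(d,u,v).round())
E
```

```text
round [408. 198.   6.]
bar [411. 272.  31.]
sq [ 433. -100.    0.]
tape [ 458. -331.   13.]
case [424. 445.  38.]
sqbar [ 428. -127.   27.]
rack [ 608. -176.   59.]
r2 [ 594. -211.   58.]
grey [585.  56.  76.]
box1 [584. 409.  85.]
shelfedge [273. 766. 555.]
shelf2 [272. 904. 554.]
pl [416.  65.  13.]
table [479. 143.   1.]
```

View pics/c1.png

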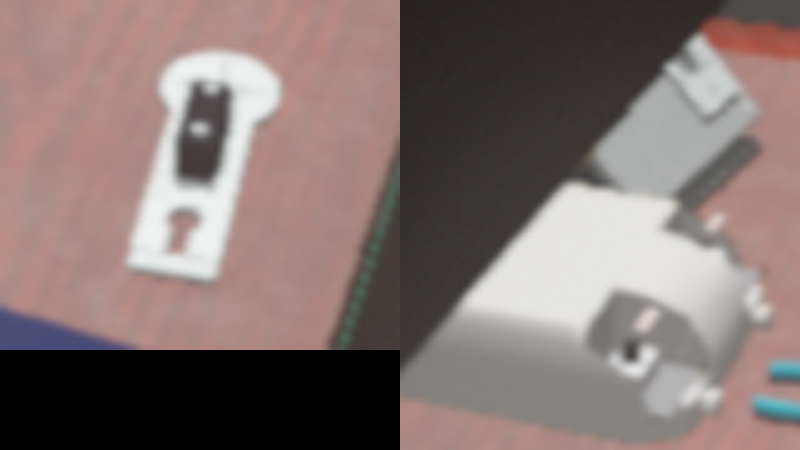

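The crop shows the round template with the round end at crop (220,85) and the keyhole at (182,220). The rack's lower board is visible with a hanging template's square end at (705,75), but the free peg is hidden behind the shelf. I'll get the rack pose from depth: board plane, lower edge and left edge.

```bash
python3 - <<'E'
from h import *
np.set_printoptions(precision=2,suppress=True)
d=load('side0')
f=210/np.tan(np.radians(d['vfov'])/2); T=np.linalg.inv(d['world_to_cam'])
def cloud(d):
    f=210/np.tan(np.radians(d['vfov'])/2); T=np.linalg.inv(d['world_to_cam'])
    v,u=np.mgrid[:420,:560]; z=d['depth']
    return np.stack([(u-d['cx'])/f*z,(v-d['cy'])/f*z,z],-1)@T[:3,:3].T+T[:3,3]
P=cloud(d)
m=(P[...,2]>20)&(P[...,2]<200)&(P[...,1]>-330)&(P[...,1]<-40)&(P[...,0]>500)
m[:,:240]=0;m[:,320:]=0
vs,us=np.nonzero(m);print(m.sum(),us.min(),us.max(),vs.min(),vs.max())
Q=P[m]; best=None;rng=np.random.default_rng(0)
for k in range(2000):
    a=Q[rng.choice(len(Q),3,False)]; n=np.cross(a[1]-a[0],a[2]-a[0]); l=np.linalg.norm(n)
    if l<200: continue
    n/=l; n*=np.sign(n[2])
    if abs(n[2]-.707)>.08: continue
    e=abs((Q-a[0])@n)<2
    if best is None or e.sum()>best[0]: best=(e.sum(),e)
e=best[1]; c=Q[e].mean(0); n=np.linalg.svd(Q[e]-c)[2][2]; n*=np.sign(n[2])
print(best[0],c,n,'yaw',np.degrees(np.arctan2(-n[1],-n[0])))
lab=np.zeros((420,560),int); dist=(P-c)@n
for v in range(160,215):
    print(v,''.join('.' if not m[v,u] else ('#' if abs(dist[v,u])<2.5 else('+' if 2.5<dist[v,u]<12 else '-')) for u in range(255,320)))
# shelf
s=P[(P[...,2]>300)&(P[...,0]>200)&(P[...,0]<1500)]; 
t=cloud(load('top0')); 
for uv in[(100,100),(280,60),(280,160),(280,190),(280,230),(280,255),(400,270),(100,190)]: print(uv,t[uv[1],uv[0]])
E
```

```text
648 275 311 167 214
370 [ 600.97 -169.16   54.58] [-0.74  0.11  0.66] yaw -8.750853323253999
160 .................................................................
161 .................................................................
162 .................................................................
163 .................................................................
164 .................................................................
165 .................................................................
166 .................................................................
167 ............................................-....................
168 ...........................................##-...................
169 ..........................................####-..................
170 .........................................#+####..................
171 ........................................#####+-+.................
172 .......................................#########-................
173 ......................................#+#+#+++##+#...............
174 .......................
[... 2437 characters left out ...]
.....................................-----.............
210 .................................................---.............
211 .................................................-.--............
212 ...................................................--............
213 ...................................................--............
214 ......................................................-.-........
(100, 100) [-506.97 -174.66 1541.02]
(280, 60) [-482.75 -209.96 1540.91]
(280, 160) [-514.92 -218.02 1541.26]
(280, 190) [-518.86 -219.05 1536.71]
(280, 230) [-519.59 -219.34 1523.91]
(280, 255) [-520.37 -219.62 1515.13]
(400, 270) [-520.43 -246.73 1519.52]
(100, 190) [-519.68 -176.38 1525.03]
```

```bash
python3 - <<'E'
from h import *
i=cv2.imread('pics/side0.png')
c=cv2.resize(i[160:210,262:322],None,fx=12,fy=12,interpolation=cv2.INTER_CUBIC)
c=cv2.convertScaleAbs(c,alpha=1.4,beta=0)
cv2.imwrite('pics/c2.png',c)
d=load('side0')
f=210/np.tan(np.radians(d['vfov'])/2); T=np.linalg.inv(d['world_to_cam'])
v,u=np.mgrid[:420,:560]; z=d['depth']
P=np.stack([(u-d['cx'])/f*z,(v-d['cy'])/f*z,z],-1)@T[:3,:3].T+T[:3,3]
b=(P[...,2]>10)&(P[...,2]<300)&(P[...,0]>480)&(P[...,0]<900)&(P[...,1]>-100)&(P[...,1]<200)
print('machine',np.percentile(P[b],[0,1,5,50,95,99,100],axis=0).round())
s=(P[...,2]>300)&(u<400)&(z>0)&(z<800); print('shelf',np.percentile(P[s],[0,1,50,99,100],axis=0).round())
for q in[(370,45),(368,60),(340,90),(250,45)]: print(q,P[q[1],q[0]].round())
E
```

```text
machine [[ 485. -100.   10.]
 [ 490.  -95.   11.]
 [ 496.  -40.   16.]
 [ 559.   93.   54.]
 [ 631.  138.   77.]
 [ 653.  139.   79.]
 [ 670.  142.   80.]]
shelf [[270. 631. 542.]
 [271. 646. 544.]
 [273. 903. 577.]
 [464. 954. 604.]
 [578. 957. 610.]]
(370, 45) [273. 642. 578.]
(368, 60) [273. 645. 567.]
(340, 90) [272. 745. 562.]
(250, 45) [366. 665. 577.]
```

View pics/c2.png

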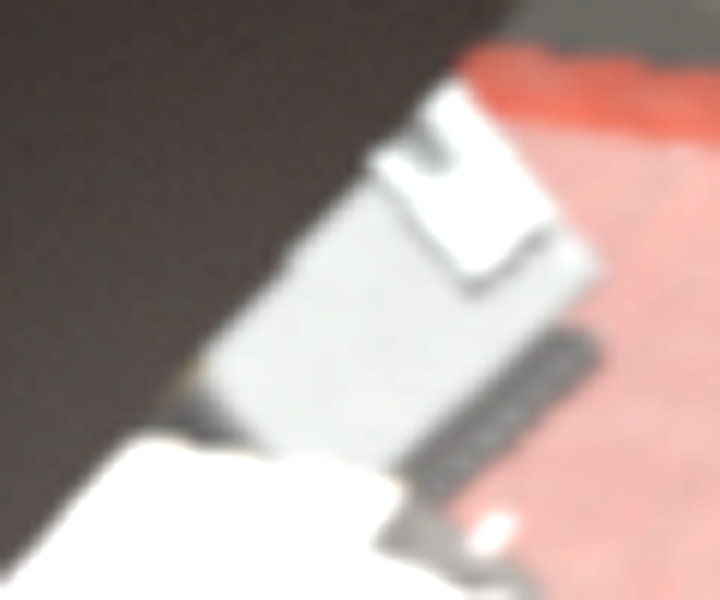

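The board's lower edge runs from crop (600,268) to (400,475). The left edge shows at (200,375)–(270,455) and the right edge at (560,210)–(600,265). The near corner is hidden by the white machine. Next I'll fit the rack pose and template pose at subpixel level.

```bash
cat > fit.py <<'E'
from h import *
from scipy.optimize import least_squares
from scipy.ndimage import map_coordinates
np.set_printoptions(precision=2,suppress=True)
d=load('side0'); g=d['img'].astype(float)
def edge(a,b,n,ch=1,w=2.5,t=(.1,.9)):
    a=np.array(a,float);b=np.array(b,float);dr=(b-a)/np.linalg.norm(b-a);nr=np.array([-dr[1],dr[0]])
    s=np.linspace(-w,w,51);out=[]
    for k in np.linspace(*t,n):
        p=a+k*(b-a)+s[:,None]*nr
        I=map_coordinates(g[...,ch],[p[:,1],p[:,0]],order=3)
        G=abs(np.gradient(I)); G=G*(G>.5*G.max()); j=np.argmax(G)
        G[abs(s-s[j])>1]=0
        out.append(p[0]*0+a+k*(b-a)+nr*(G@s)/G.sum())
    return np.array(out)
def c2(U,V): return np.array([(U+.5)/12-.5+262,(V+.5)/12-.5+160])
E
cat > rack.py <<'E'
from fit import *
low=edge(c2(585,285),c2(415,460),14,ch=1,t=(0.02,.98)); lef=edge(c2(212,380),c2(265,445),6,t=(0,1)); rig=edge(c2(572,226),c2(598,262),3,t=(0,1))
print(low,lef,rig)
def pts(p):
    x,y,a=p; c,s=np.cos(a),np.sin(a)
    return lambda l,w,h=0:np.array([x+c*(l*.7071-h*.7071)-s*w,y+s*(l*.7071-h*.7071)+c*w,30+l*.7071+h*.7071])  # origin: lower edge centre; l up slope
def ld(q,a,b):
    t=(b-a)/np.linalg.norm(b-a); return (q-a)@np.array([-t[1],t[0]])
def res(p):
    f=pts(p); P=lambda *k:proj(d,f(*k))
    return np.r_[ld(low,P(0,95),P(0,-95)),ld(lef,P(0,95),P(80,95)),ld(rig,P(0,-95),P(40,-95))]
r=least_squares(res,[560,-190,0.1],loss='soft_l1',f_scale=.3)
print(r.x,np.degrees(r.x[2]),r.fun)
J=r.jac; print('sd',np.sqrt(np.diag(np.linalg.inv(J.T@J)))*.3)
f=pts(r.x); print('peg',f(175,55),'low L/R',f(0,95),f(0,-95),[proj(d,f(0,95)),proj(d,f(0,-95))])
for nm,k in[('tmpl lowL',(25,-25,5)),('tmpl lowR',(25,-85,5))]:
    q=proj(d,f(*k)); print(nm,(q-[262,160]+.5)*12-.5)
E
python3 rack.py
cat > tm.py <<'E'
from fit import *
m=(g.min(-1)>150)[255:325,270:350]
n,l,s,c=cv2.connectedComponentsWithStats(m.astype(np.uint8)); print([(i,*s[i]) for i in range(n) if s[i][4]>100])
for v in range(8,60): print(v+255,''.join('#' if q else '.' for q in m[v,20:62]))
E
python3 tm.py
```

```text
[[309.87 183.45]
 [308.78 184.48]
 [307.97 185.79]
 [306.9  186.84]
 [305.76 187.83]
 [304.7  188.89]
 [303.6  189.92]
 [302.48 190.92]
 [301.39 191.96]
 [300.21 192.91]
 [299.11 193.93]
 [297.96 194.91]
 [296.81 195.88]
 [295.76 196.95]] [[278.61 191.7 ]
 [279.54 192.74]
 [280.53 193.74]
 [281.32 194.9 ]
 [281.04 196.93]
 [282.26 197.74]] [[309.17 178.4 ]
 [310.26 179.9 ]
 [311.43 181.33]]
[ 578.87 -173.15   -0.13] -7.630324855219382 [-0.58 -0.53 -0.1  -0.02 -0.05  0.04  0.08  0.08  0.13  0.05  0.09  0.05
  0.01  0.11 -0.03  0.05  0.2   0.09 -1.4  -0.94  0.19  0.11  0.13]
sd [0.37 0.86 0.01]
peg [ 708.82 -135.07  153.74] low L/R [591.48 -78.99  30.  ] [ 566.26 -267.31   30.  ] [array([288.15, 203.58]), array([312.03, 182.3 ])]
tmpl lowL [465.21 284.6 ]
tmpl lowR [551.56 211.46]
[(0, np.int32(0), np.int32(0), np.int32(80), np.int32(70), np.int32(4855)), (1, np.int32(25), np.int32(9), np.int32(32), np.int32(47), np.int32(740))]
263 ..........................................
264 ......................##..................
265 .................#############............
266 ..............
[... 1584 characters left out ...]
......#########...#########...............
301 ......#########..#########................
302 .....##########..#########................
303 .....#########...#########................
304 .....#########..##########................
305 .....####################.................
306 .....####################.................
307 .....####################.................
308 .....###################..................
309 ..........##############..................
310 ................########..................
311 ..........................................
312 ..........................................
313 ..........................................
314 ..........................................
```

The fitted rack predicts the hanging template's corners to within about a pixel, with the peg near (709,-135,154) and yaw -7.6°. Now I'll fit the template outline.

```bash
cat > tm.py <<'E'
from fit import *
from scipy.optimize import minimize
x0,y0,S=262,250,10
A=g[y0:330,x0:350].min(-1); A=np.clip((A-125)/(205-125),0,1)
# fill interior: bar & keyhole
M=(A>.3).astype(np.uint8); cs,_=cv2.findContours(M,cv2.RETR_EXTERNAL,cv2.CHAIN_APPROX_NONE)
cc=max(cs,key=cv2.contourArea); F=np.zeros_like(M); cv2.drawContours(F,[cc],-1,1,-1); F=cv2.erode(F,np.ones((3,3)));
k=[c for c in [F]][0]; A=np.maximum(A,F); 
th=np.linspace(0,2*np.pi,72); O=np.r_[[[80,20],[80,-20],[-50,-20],[-50,20]]]; C=np.c_[-55+30*np.cos(th),30*np.sin(th)]
def world(p,xy,z): c,s=np.cos(p[2]),np.sin(p[2]); return np.array([p[0]+c*xy[0]-s*xy[1],p[1]+s*xy[0]+c*xy[1],z])
def rend(p):
    I=np.zeros((A.shape[0]*S,A.shape[1]*S),np.uint8)
    for sh in(O,C):
        q=np.array([proj(d,world(p,a,z)) for z in(0,5) for a in sh]); q=(q-[x0,y0]+.5)*S-.5
        cv2.fillPoly(I,[cv2.convexHull(np.round(q).astype(np.int32))],1)
    return cv2.resize(I.astype(np.float32),A.shape[::-1],interpolation=cv2.INTER_AREA)
def cost(p):
    p=[p[0],p[1],p[2]/50]; return ((cv2.GaussianBlur(rend(p),(0,0),.7)-A)**2).sum()
best=min((minimize(cost,[410,260,a*50],method='Nelder-Mead',options=dict(initial_simplex=[[410,260,a*50],[425,260,a*50],[410,275,a*50],[410,260,a*50+5]])) for a in(1.4,1.57,1.75)),key=lambda r:r.fun)
p=[*best.x[:2],best.x[2]/50]; print('template',p,np.degrees(p[2]),best.fun,'area',A.sum(),rend(p).sum())
print('bar centre',world(p,(-5,0),30),proj(d,world(p,(-5,0),30)),'hole',proj(d,world(p,(45,0),5)))
E
python3 tm.py
```

```text
template [np.float64(416.45075839954836), np.float64(259.1107247666828), np.float64(1.6856689109838692)] 96.58171425578936 81.16631595341373 area 1400.8874999999998 852.69995
bar centre [417.02 254.14  30.  ] [310.57 275.43] hole [306.44 297.28]
```

```bash
sed -i 's/^k=.*$/K=np.zeros_like(M); cv2.drawContours(K,[cc],-1,1,-1); A=np.maximum(A,F)*cv2.dilate(K,np.ones((3,3)))/' tm.py
cat >> tm.py <<'E'
R=rend(p)
for v in list(range(10,26,3))+list(range(40,66,2)): print(v+y0,'obs',[round(float(x),2) for x in A[v,26:60:1].cumsum()[[-1]]],'mod',R[v].sum().round(2), 'com',((A[v]*np.arange(88)).sum()/max(A[v].sum(),.1)).round(2),((R[v]*np.arange(88)).sum()/max(R[v].sum(),.1)).round(2))
E
python3 tm.py
```

```text
template [np.float64(416.44208226253727), np.float64(259.11444983609726), np.float64(1.6877705691074505)] 96.70213039624996 12.86583985452911 area 908.8000000000001 853.53
bar centre [417.03 254.15  30.  ] [310.57 275.43] hole [306.49 297.29]
260 obs [0.0] mod 0.0 com 0.0 0.0
263 obs [0.54] mod 0.0 com 50.47 0.0
266 obs [15.62] mod 15.45 com 50.77 50.97
269 obs [19.94] mod 22.34 com 51.1 51.29
272 obs [20.62] mod 24.0 com 51.49 51.6
275 obs [19.5] mod 23.05 com 51.94 51.78
290 obs [19.23] mod 17.9 com 46.6 46.65
292 obs [19.69] mod 18.03 com 46.06 46.1
294 obs [19.62] mod 18.14 com 45.39 45.55
296 obs [19.92] mod 18.27 com 44.87 45.0
298 obs [19.96] mod 18.39 com 44.33 44.45
300 obs [20.2] mod 18.5 com 43.87 43.9
302 obs [20.12] mod 18.64 com 43.26 43.36
304 obs [19.9] mod 18.76 com 42.96 42.8
306 obs [19.66] mod 18.84 com 42.44 42.27
308 obs [17.81] mod 17.32 com 42.74 42.5
310 obs [5.55] mod 5.53 com 47.2 47.68
312 obs [0.0] mod 0.0 com 0.0 0.0
314 obs [0.0] mod 0.0 com 0.0 0.0
```

Call:
send_rows(
  series=[
    [85, [0.4, 0.7, -0.05], [0, 0, 1]],
    [85, [0.4, 0.7, -0.05], [0, 0, 1]],
    [85, [0.4, 0.7, -0.05], [0, 0, 1]],
    [85, [0.4, 0.7, -0.05], [0, 0, 1]],
    [85, [0.4, 0.7, -0.05], [0, 0, 1]],
    [85, [0.4, 0.7, -0.05], [0, 0, 1]],
    [85, [0.4, 0.7, -0.05], [0, 0, 1]],
    [85, [0.4, 0.7, -0.05], [0, 0, 1]],
  ],
)

```text
clock: 1.1
eef_pos: [422.6, -270.5, 224.1]
tool_rot: [-3.141, -0.0, 1.063]
force: [1.3, -0.4, -0.5]
width: 85.1
gripper_force: 0.0
```

Call:
send_rows(
  series=[
    [85, [0.1, 0.9, -0.1], [0, 0, 0.9]],
    [85, [0.1, 0.9, -0.1], [0, 0, 0.9]],
    [85, [0.1, 0.9, -0.1], [0, 0, 0.9]],
    [85, [0, 0.9, -0.1], [0, 0, 0.9]],
    [85, [0, 0.9, -0.1], [0, 0, 0.9]],
    [85, [-0.1, 0.9, -0.1], [0, 0, 0.9]],
    [85, [-0.1, 0.9, -0.1], [0, 0, 0.9]],
    [85, [-0.1, 0.9, -0.1], [0, 0, 0.9]],
  ],
)

```text
clock: 2.1
eef_pos: [421.7, 161.7, 176.0]
tool_rot: [3.142, 0.0, 1.691]
force: [1.7, -0.1, 0.1]
width: 84.5
gripper_force: 0.0
```

Call:
send_rows(
  series=[
    [85, [-0.04, 0.8, -0.2], [0, 0, 0]],
    [85, [-0.04, 0.74, -0.3], [0, 0, 0]],
    [85, [0, 0, -0.5], [0, 0, 0]],
    [85, [0, 0, -0.5], [0, 0, 0]],
    [85, [0, 0, -0.4], [0, 0, 0]],
    [85, [0, 0, -0.3], [0, 0, 0]],
    [85, [0, 0, -0.2], [0, 0, 0]],
    [85, [0, 0, -0.15], [0, 0, 0]],
  ],
)

```text
clock: 3.1
eef_pos: [417.3, 252.5, 22.8]
tool_rot: [-3.141, 0.0, 1.688]
force: [0.3, 0.3, -0.3]
width: 85.2
gripper_force: 0.0
```

```bash
python3 - <<'E'
from h import *
d=grab('side','side1'); i=d['img'][:,:,::-1]
cv2.imwrite('pics/c3.png',cv2.resize(i[215:335,250:370],None,fx=5,fy=5,interpolation=cv2.INTER_CUBIC))
E
```

```text
(no output)
```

View pics/c3.png

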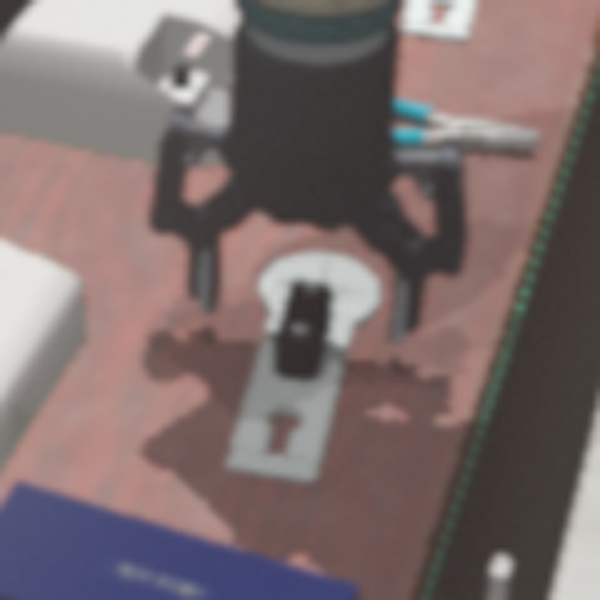

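The fingertips at crop (205,308) and (400,340) straddle the bar centred at about (302,330), with the keyhole end nearer the camera. I'll close the fingers.

Call:
send_rows(
  series=[
    [15, [0, 0, 0], [0, 0, 0]],
    [15, [0, 0, 0], [0, 0, 0]],
    [15, [0, 0, 0], [0, 0, 0]],
    [15, [0, 0, 0], [0, 0, 0]],
    [15, [0, 0, 0], [0, 0, 0]],
    [15, [0, 0, 0], [0, 0, 0]],
  ],
)

```text
clock: 3.9
eef_pos: [417.5, 252.6, 23.9]
tool_rot: [3.141, -0.0, 1.688]
force: [-1.0, 0.8, 5.7]
width: 20.7
gripper_force: 60.4
```

Call:
send_rows(
  series=[
    [15, [0, 0, 0.1], [0, 0, 0]],
    [15, [0, 0, 0.3], [0, 0, 0]],
    [15, [0, 0, 0.6], [0, 0, 0]],
    [15, [0, -0.2, 0.7], [0, 0, -0.5]],
    [15, [0.1, -0.5, 0.6], [0, 0, -1]],
    [15, [0.1, -0.6, 0.5], [0, 0, -1]],
    [15, [0.1, -0.6, 0.4], [0, 0, -1]],
    [15, [0.1, -0.6, 0.2], [0, 0, -1]],
  ],
)

```text
clock: 4.9
eef_pos: [441.6, 101.3, 228.8]
tool_rot: [3.14, -0.001, 1.293]
force: [1.3, -0.7, -2.1]
width: 20.9
gripper_force: 59.4
```

```bash
python3 - <<'E'
from h import *
d=grab('side','side2'); i=d['img'][:,:,::-1]
cv2.imwrite('pics/c4.png',cv2.resize(i[120:270,230:370],None,fx=4,fy=4,interpolation=cv2.INTER_CUBIC))
E
```

```text
(no output)
```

View pics/c4.png

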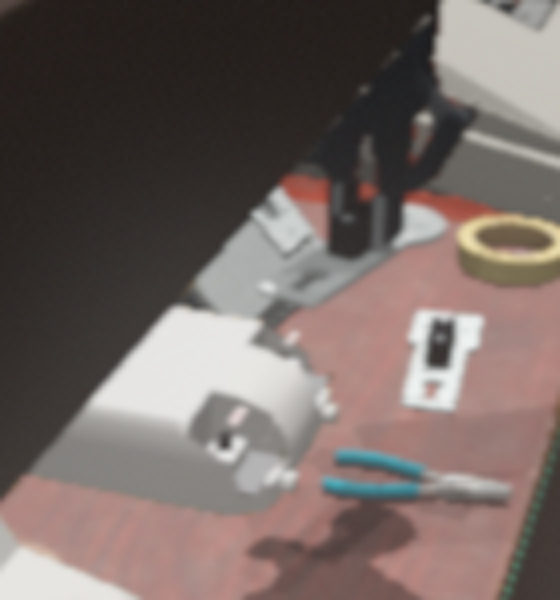

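The template is held, and its keyhole shows at crop (330,265). Next I'll yaw and travel toward the rack.

Call:
send_rows(
  series=[
    [15, [0.25, -0.46, 0.02], [0, 0, -1]],
    [15, [0.25, -0.46, 0.02], [0, 0, -1]],
    [15, [0.25, -0.46, 0.02], [0, 0, -1]],
    [15, [0.25, -0.46, 0.02], [0, 0, -1]],
    [15, [0.25, -0.46, 0.02], [0, 0, -1]],
    [15, [0.25, -0.46, 0.02], [0, 0, -1]],
    [15, [0.25, -0.46, 0.02], [0, 0, -1]],
    [15, [0.25, -0.46, 0.02], [0, 0, -1]],
  ],
)

```text
clock: 5.95
eef_pos: [561.1, -118.9, 236.7]
tool_rot: [-3.141, 0.001, 0.595]
force: [0.6, 0.5, -2.0]
width: 20.8
gripper_force: 59.4
```

Call:
send_rows(
  series=[
    [15, [0, 0, 0], [0, 0, -1]],
    [15, [0, 0, 0], [0, 0, -1]],
    [15, [0, 0, 0], [0, 0, -1]],
    [15, [0, 0, 0], [0, 0, -1]],
    [15, [0, 0, 0], [0, 0, -1]],
    [15, [0, 0, 0], [0, 0, -1]],
    [15, [0, 0, 0], [0, 0, -1]],
    [15, [0, 0, 0], [0, 0, -1]],
  ],
)

```text
clock: 6.95
eef_pos: [560.7, -117.8, 236.6]
tool_rot: [-3.141, 0.001, -0.103]
force: [0.2, -0.4, -2.2]
width: 21.0
gripper_force: 59.4
```

Call:
send_rows(
  series=[
    [15, [0, 0, 0], [0, 0, -0.34]],
    [15, [0, 0, 0], [-0.13, -0.99, 0]],
    [15, [0, 0, 0], [-0.13, -0.99, 0]],
    [15, [0, 0, 0], [-0.13, -0.99, 0]],
    [15, [0, 0, 0], [-0.13, -0.99, 0]],
    [15, [0, 0, 0], [-0.13, -0.99, 0]],
    [15, [0, 0, 0], [-0.13, -0.99, 0]],
    [15, [0, 0, 0], [-0.13, -0.99, 0]],
  ],
)

```text
clock: 7.95
eef_pos: [562.1, -106.0, 239.7]
tool_rot: [-3.104, -0.458, -0.124]
force: [0.2, 0.9, -1.6]
width: 20.8
gripper_force: 59.4
```

Call:
send_rows(
  series=[
    [15, [0, 0, 0], [-0.13, -0.99, 0]],
    [15, [0, 0, 0], [-0.13, -0.99, 0]],
    [15, [0, 0, 0], [0, 0, 0]],
  ],
)

```text
clock: 8.32
eef_pos: [577.9, -114.6, 287.1]
tool_rot: [-3.098, -0.562, -0.125]
force: [-0.1, -0.6, -1.5]
width: 20.6
gripper_force: 59.5
```

```bash
python3 - <<'E'
from h import *
d=grab('side','side3'); i=d['img'][:,:,::-1]; print(sensors.read_state()['qpos'],sensors.read_state()['tool_rot'],sensors.read_state()['eef_pos'])
cv2.imwrite('pics/c5.png',cv2.resize(i[100:230,230:370],None,fx=5,fy=4.6,interpolation=cv2.INTER_CUBIC))
E
```

```text
[-0.06787958  0.33469201  0.34203794  2.15696025 -1.09951309  0.23370441
 -0.42893085] [-3.09729616 -0.55981078 -0.12443162] [ 577.28467965 -114.02059098  285.91357281]
```

View pics/c5.png

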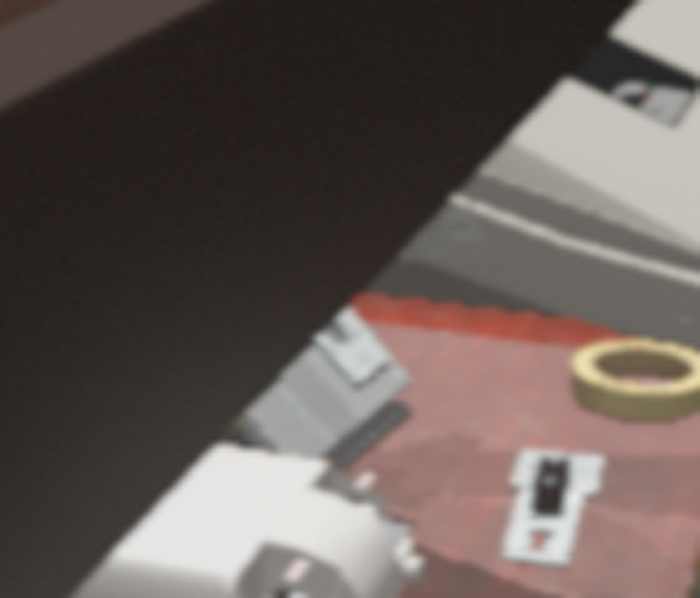

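The picture shows the gripper and template up behind the shelf edge, out of view, with the rack unobstructed. The tilt stalled with j5 and j6 at their limits. I'll identify the kinematics from the recorded states to find a joint-feasible route.

```bash
cat > kin.py <<'E'
import numpy as np
from scipy.optimize import least_squares
from scipy.spatial.transform import Rotation as R
Z=lambda a:R.from_euler('z',a).as_matrix(); Y=lambda a:R.from_euler('y',a).as_matrix()
s1=-1
def fk(q,k):
    # k: h,d3,a3,d5,a5,d7,a7,yaw0
    h,d3,a3,d5,a5,d7,a7,y7,s=k[:9]; s=s1
    M=Z(s*q[0]); p=np.array([0,0,h])
    M=M@Y(q[1])@Z(s*q[2]); p=p+M@[a3,0,d3]
    M=M@Y(q[3]); p=p+M@[a5,0,0]; M=M@Z(s*q[4]); p=p+M@[0,0,d5]
    M=M@Y(q[5]); p=p+M@[a7,0,0]; M=M@Z(s*q[6]+y7); p=p+M@[0,0,d7]
    return p,M
lo=np.array([-3.06,-.37,-1.25,.18,-1.1,.23,-2.94]);hi=np.array([3.06,2.12,1.32,2.47,4.24,1.98,2.94])
E
python3 - <<'E'
from kin import *; import kin
np.set_printoptions(precision=3,suppress=True)
D=[([1.143,.628,.038,1.517,-.027,.996,-.02],[230.1,-607.924,248.313],[np.pi,0,.362]),
([-0.06787958,.33469201,.34203794,2.15696025,-1.09951309,.23370441,-.42893085],[577.285,-114.02,285.914],[-3.09729616,-.55981078,-.12443162])]
for kin.s1 in(-1,1):
  for y0 in(0,1.57,-1.57,3.14):
    def res(k):
        o=[]
        for q,p,r in D:
            P,M=fk(q,k); o+=[*(P-p)/10,*(10*R.from_matrix(M.T@R.from_euler('xyz',r).as_matrix()).as_rotvec())]
        return np.r_[o,(np.array(k[:7])-[330,320,0,320,0,250,0])/2000]
    r=least_squares(res,[330,320,0,320,0,250,0,y0,0]); print(kin.s1,y0,r.cost,r.x,r.fun[:12])
E
```

```text
-1 0 0.2298069454740623 [1169.495 -107.273  678.63   612.515  298.579 -147.366  188.835    1.571
    0.   ] [ 0.161  0.067 -0.002  0.011 -0.004  0.002 -0.002 -0.003 -0.     0.
 -0.    -0.002]
-1 1.57 0.22980694535794682 [1169.502 -107.274  678.63   612.518  298.582 -147.365  188.836    1.571
    0.   ] [ 0.161  0.067 -0.002  0.011 -0.004  0.002 -0.002 -0.003 -0.     0.
 -0.    -0.002]
-1 -1.57 0.2298069465131387 [1169.456 -107.291  678.661  612.491  298.559 -147.409  188.84     1.571
    0.   ] [ 0.161  0.067 -0.002  0.011 -0.004  0.002 -0.002 -0.003 -0.     0.
 -0.    -0.002]
-1 3.14 0.2298069453250091 [1169.51  -107.272  678.626  612.522  298.586 -147.358  188.835    1.571
    0.   ] [ 0.161  0.067 -0.002  0.011 -0.004  0.002 -0.002 -0.003 -0.     0.
 -0.    -0.002]
1 0 85.3197608402316 [-12977.79    8845.948  -9813.965  -4980.671  -6044.525   7475.265
  -3170.408     -1.828      0.   ] [-2.689  1.114  0.033 -0.008 -0.009 -4.675  0.032 -0.049  0.001 -0.438
 -0.057  4.675]
1 1.57 778.4282271099063 [-12977.839   8845.982  -9814.001  -4980.687  -6044.544   7475.289
  -3170.42       1.314      0.   ] [ -2.689   1.114   0.033   0.012  -0.011  26.737   0.032  -0.049   0.001
  -0.077   0.597 -26.737]
1 -1.57 85.31976082571329 [-12977.839   8845.982  -9814.001  -4980.687  -6044.544   7475.289
  -3170.42      -1.828      0.   ] [-2.689  1.114  0.033 -0.008 -0.009 -4.675  0.032 -0.049  0.001 -0.438
 -0.057  4.675]
1 3.14 85.3197608346545 [-12977.8     8845.957  -9813.975  -4980.674  -6044.528   7475.273
  -3170.411      4.456      0.   ] [-2.689  1.114  0.033 -0.008 -0.009 -4.675  0.032 -0.049  0.001 -0.438
 -0.057  4.675]
```

Call:
send_rows(
  series=[
    [15, [0.4, 0, 0.2], [0.13, 0.99, 0]],
    [15, [0.4, 0, 0.2], [0.13, 0.99, 0]],
    [15, [0.4, 0, 0], [0, 0, 0]],
    [15, [0, 0, 0], [0, 0, 0]],
  ],
)

```text
clock: 8.88
eef_pos: [649.0, -111.6, 306.1]
tool_rot: [-3.093, -0.394, -0.121]
force: [-1.1, 0.9, -1.6]
width: 20.9
gripper_force: 59.4
```

```bash
python3 -c "
from cell import sensors
s=sensors.read_state();print(s['qpos'].tolist(),s['eef_pos'].tolist(),s['tool_rot'].tolist())"
```

```text
[-0.2951126256156101, 0.49817785351650007, 0.6857431940659112, 1.817437787485917, -0.7238413662609176, 0.6480167302867477, -0.885906880213242] [649.0372856341222, -111.64124419964898, 306.11663278617743] [-3.0928360316664083, -0.3939310420593747, -0.12075796014198459]
```

Call:
send_rows(
  series=[
    [15, [0.4, -0.2, 0.2], [0, 0, 0]],
    [15, [0.4, -0.2, 0.2], [0, 0, 0]],
    [15, [0, 0, 0], [0, 0, 0]],
  ],
)

```text
clock: 9.25
eef_pos: [696.1, -138.3, 331.3]
tool_rot: [-3.093, -0.396, -0.124]
force: [0.4, -0.5, -2.4]
width: 20.9
gripper_force: 59.4
```

```bash
python3 -c "
from cell import sensors
s=sensors.read_state();print(s['qpos'].tolist(),s['eef_pos'].tolist(),s['tool_rot'].tolist())"
```

```text
[-0.24220158683815615, 0.5557619450487556, 0.7029050259196751, 1.6481853296525113, -0.7043976324153051, 0.7693460192656535, -0.9225714573780233] [696.1073287788801, -138.3101033336357, 331.33160925130045] [-3.09312068649535, -0.3958184470646846, -0.12433172441125007]
```

```bash
cat > id.py <<'E'
from kin import *
np.set_printoptions(precision=3,suppress=True)
D=[([1.143,.628,.038,1.517,-.027,.996,-.02],[230.1,-607.924,248.313],[np.pi,0,.362]),
([-0.06787958,.33469201,.34203794,2.15696025,-1.09951309,.23370441,-.42893085],[577.285,-114.02,285.914],[-3.09729616,-.55981078,-.12443162]),
([-0.2951126256156101, 0.49817785351650007, 0.6857431940659112, 1.817437787485917, -0.7238413662609176, 0.6480167302867477, -0.885906880213242], [649.0372856341222, -111.64124419964898, 306.11663278617743], [-3.0928360316664083, -0.3939310420593747, -0.12075796014198459]),
([-0.24220158683815615, 0.5557619450487556, 0.7029050259196751, 1.6481853296525113, -0.7043976324153051, 0.7693460192656535, -0.9225714573780233], [696.1073287788801, -138.3101033336357, 331.33160925130045], [-3.09312068649535, -0.3958184470646846, -0.12433172441125007])]
def res(k):
    o=[]
    for q,p,r in D:
        P,M=fk(q,k); o+=[*(P-p)]
    return np.r_[o,(np.array(k[:7])-[330,320,0,320,0,250,0])/300]
r=least_squares(res,[330,320,0,320,0,250,0,np.pi/2,0]); print(r.cost,r.x,r.fun[:12])
K=r.x; np.save('K.npy',K)
psi=-.1332
def target(hx,hz,pitch=-np.pi/4):
    X=np.array([np.cos(psi)*.7071,np.sin(psi)*.7071,.7071]);n=np.array([-np.cos(psi)*.7071,-np.sin(psi)*.7071,.7071])
    return np.array([708.8,-135.1,153.7])+(hz+23.9)*n+(hx-51.6)*X, R.from_euler('xyz',[np.pi,pitch,psi]).as_matrix()
def ik(p,M,q0,w=.01):
    f=lambda q:(lambda a:np.r_[(a[0]-p)/5,20*R.from_matrix(a[1].T@M).as_rotvec(),w*(q-q0)])(fk(q,K))
    s=least_squares(f,np.clip(q0,lo+.01,hi-.01),bounds=(lo,hi)); return s.x,np.abs(s.fun[:6]).max()
if __name__=='__main__':
    rng=np.random.default_rng(1)
    for hx,hz in((0,40),(0,0),(22,0)):
        p,M=target(hx,hz); sol=[]
        for i in range(150):
            q,e=ik(p,M,rng.uniform(lo,hi),.0005)
            if e<.05: sol.append((np.min(np.minimum(q-lo,hi-q)),*q))
        sol=np.array(sorted(sol,reverse=True)); print(hx,hz,p,len(sol)); print(sol[:12])
E
python3 id.py
```

```text
Still running in the background as job /tmp/bash_jobs.1000/54dce5611e01 (pid 940). You'll get a notice when it ends.
```

```bash
J=/tmp/bash_jobs.1000/54dce5611e01; cat $J/stdout; kill -- -$(cat $J/pid); nproc; sed -i 's/range(150)/range(12)/; s/bounds=(lo,hi))/bounds=(lo,hi),max_nfev=60)/' id.py; export OMP_NUM_THREADS=1 OPENBLAS_NUM_THREADS=1; time timeout 300 python3 id.py
```

```text
4
369.4866559936167 [ 385.057  511.195    7.241  379.937    3.436  337.851  -25.494 -568.158
    0.   ] [24.8   10.915 -0.762 -0.238  0.819 -0.075  0.622 -1.135  0.217 -0.406
 -0.796  0.619]
0 40 [ 627.853 -124.254  162.397] 9
[[ 0.266  0.297  0.659 -0.089  2.204  3.199  0.501 -2.617]
 [ 0.254  0.806  0.814 -0.748  2.216  2.63   0.621 -1.796]
 [ 0.25   0.86   0.854 -0.83   2.22   2.57   0.661 -1.699]
 [ 0.248  0.887  0.878 -0.871  2.222  2.541  0.683 -1.649]
 [ 0.19  -0.36   0.82   0.768  2.226  3.802  0.74   2.75 ]
 [ 0.174  0.196  0.657  0.036  2.205  3.305  0.511 -2.766]
 [ 0.123 -0.313  0.789  0.698  2.223  3.765  0.704  2.817]
 [ 0.032  0.096  0.663  0.16   2.207  3.406  0.528 -2.908]
 [ 0.012  0.082  0.665  0.177  2.207  3.419  0.531 -2.928]]
0 0 [ 655.887 -128.01   134.113] 10
[[ 0.332  0.645  0.823 -0.543  2.138  2.785  0.567 -2.005]
 [ 0.329  0.721  0.862 -0.648  2.141  2.7    0.602 -1.869]
 [ 0.321  0.85   0.955 -0.839  2.149  2.565  0.692 -1.631]
 [ 0.309 -0.452  1.002  0.923  2.161  3.849  0.86   2.549]
 [ 0.297  0.508  0.776 -0.363  2.133  2.941  0.527 -2.243]
 [ 0.284  
[... 372 characters left out ...]
9  2.577]
 [ 0.352  0.772  0.87  -0.731  2.103  2.583  0.582 -1.725]
 [ 0.351  0.77   0.869 -0.729  2.103  2.585  0.581 -1.727]
 [ 0.346  0.763  0.864 -0.718  2.103  2.593  0.576 -1.74 ]
 [ 0.339 -0.451  0.97   0.926  2.12   3.901  0.809  2.507]
 [ 0.329  0.738  0.848 -0.681  2.101  2.621  0.559 -1.787]
 [ 0.271  0.626  0.792 -0.525  2.095  2.754  0.501 -1.994]
 [ 0.233 -0.323  0.861  0.719  2.111  3.814  0.679  2.707]
 [ 0.225  0.462  0.741 -0.309  2.089  2.962  0.455 -2.296]
 [ 0.217  0.4    0.73  -0.231  2.088  3.042  0.447 -2.407]
 [ 0.038 -0.61   1.256  1.282  2.136  3.971  1.115  2.173]
 [ 0.     0.093  0.722  0.154  2.092  3.421  0.472 -2.94 ]]
real	0m7.812s
user	0m7.435s
sys	0m0.189s
```

```bash
export OMP_NUM_THREADS=1 OPENBLAS_NUM_THREADS=1
sed -i 's/h,d3,a3,d5,a5,d7,a7,y7,s=k\[:9\]; s=s1/h,d3,b1,d5,b3,d7,b5=k[:7]; s=s1; y7=np.pi\/2/; s/p=p+M@\[a3,0,d3\]/p=p+M@[0,b3,d3]/; s/p=np.array(\[0,0,h\])/p=M@[0,b1,h]/; s/p=p+M@\[a5,0,0\]; //; s/\[0,0,d5\]/[0,b5,d5]/; s/p=p+M@\[a7,0,0\]; //' kin.py
sed -i 's/\[330,320,0,320,0,250,0,np.pi\/2,0\]/[285,421,0,314,0,320,0]/; s/-\[330,320,0,320,0,250,0\])\/300/-[285,421,0,314,0,320,0])\/300/' id.py
sed -n 7,16p kin.py; python3 id.py
```

```text
# k: h,d3,a3,d5,a5,d7,a7,yaw0
    h,d3,b1,d5,b3,d7,b5=k[:7]; s=s1; y7=np.pi/2
    M=Z(s*q[0]); p=M@[0,b1,h]
    M=M@Y(q[1])@Z(s*q[2]); p=p+M@[0,b3,d3]
    M=M@Y(q[3]); M=M@Z(s*q[4]); p=p+M@[0,b5,d5]
    M=M@Y(q[5]); M=M@Z(s*q[6]+y7); p=p+M@[0,0,d7]
    return p,M
lo=np.array([-3.06,-.37,-1.25,.18,-1.1,.23,-2.94]);hi=np.array([3.06,2.12,1.32,2.47,4.24,1.98,2.94])
0.19801198623641844 [336.537 559.449 -11.35  381.552 -16.521 334.07   -0.573] [ 0.064 -0.045  0.147  0.132 -0.107  0.052 -0.082  0.002 -0.071 -0.088
  0.031 -0.128]
0 40 [ 627.853 -124.254  162.397] 7
[[ 0.162  0.766  0.855 -0.931  2.308  2.438  0.833  2.533]
 [ 0.16   0.668  0.783 -0.758  2.31   2.556  0.751  2.362]
 [ 0.159  0.609  0.752 -0.662  2.311  2.627  0.716  2.264]
 [ 0.157  0.555  0.729 -0.576  2.313  2.693  0.691  2.175]
 [ 0.151  0.325  0.674 -0.233  2.319  2.979  0.635  1.811]
 [ 0.135 -0.257  0.78   0.645  2.335  3.678  0.793  0.922]
 [ 0.134 -0.324  0.826  0.765  2.336  3.754  0.852  0.813]]
0 0 [ 655.887 -128.01   134.113] 6
[[ 0.227  0.746  0.935 -0.912  2.243  2.461  0.85   2.568]
 [ 0.226  0.679  0.882 -0.791  2.244  2.537  0.789  2.443]
 [ 0.208  0.025  0.758  0.203  2.262  3.345  0.671  1.34 ]
 [ 0.204 -0.134  0.802  0.446  2.266  3.533  0.734  1.082]
 [ 0.198 -0.356  0.946  0.833  2.272  3.778  0.914  0.704]
 [ 0.196 -0.422  1.025  0.974  2.274  3.847  1.008  0.574]]
22 0 [ 671.305 -130.076  149.67 ] 7
[[ 0.267  0.574  0.793 -0.619  2.203  2.615  0.658  2.298]
 [ 0.264  0.456  0.75  -0.435  2.206  2.77   0.606  2.086]
 [ 0.25  -0.048  0.744  0.312  2.22   3.459  0.623  1.196]
 [ 0.246 -0.222  0.811  0.588  2.224  3.672  0.718  0.903]
 [ 0.244 -0.288  0.852  0.702  2.226  3.747  0.773  0.79 ]
 [ 0.242 -0.394  0.948  0.907  2.228  3.859  0.896  0.599]
 [ 0.242 -0.396  0.95   0.911  2.228  3.862  0.899  0.595]]
```

The kinematic model now fits to 0.1 mm. The peg pose needs j5 around 2.5–3.7, so the forearm has to roll over. I'll plan a joint-space path, send it as Cartesian rows, and replan after each call.

```bash
export OMP_NUM_THREADS=1 OPENBLAS_NUM_THREADS=1
cat > plan.py <<'E'
from id import *
import sys
C=np.array([[x,y,z] for x in(-78,87) for y in(-30,30) for z in(24,)]+[[0,0,-60],[0,45,-60],[0,-45,-60],[0,40,-200],[0,-40,-200]])
X=np.array([np.cos(psi)*.7071,np.sin(psi)*.7071,.7071]);n=np.array([-np.cos(psi)*.7071,-np.sin(psi)*.7071,.7071]);PEG=np.array([708.8,-135.1,153.7])
def clear(q):
    p,M=fk(q,K); W=p+C@M.T
    return max(W[:,2].min()-190, ((W-PEG)@n).min()-20 if W[:,2].min()>85 else -99)
def path(q0,q1,N): return [q0+(q1-q0)*t for t in np.linspace(0,1,N+1)]
def rows(qs):
    o=[]
    for a,b in zip(qs[:-1],qs[1:]):
        pa,Ma=fk(a,K);pb,Mb=fk(b,K); o.append((*(pb-pa)/60,*np.degrees(R.from_matrix(Mb@Ma.T).as_rotvec())/5))
    return np.array(o)
E
cat > p1.py <<'E'
from plan import *
q0=np.array(D[3][0]); rng=np.random.default_rng(0); L=[]
for hx,hz in((0,40),(20,50),(40,50),(60,40)):
    p,M=target(hx,hz)
    for i in range(10):
        s=rng.uniform(lo,hi); s[4]=rng.uniform(2.2,3.5); s[3]=2.2
        q,e=ik(p,M,s,.0005)
        if e>.05: continue
        N=70; P=path(q0,q,N); r=rows(P); mx=abs(r).max(); cl=[clear(a) for a in P]
        L.append((min(cl)-20*mx,mx,min(cl),hx,hz,np.min(np.minimum(q-lo,hi-q)),q))
L.sort(key=lambda a:-a[0])
for l in L[:8]: print(*[np.round(v,3) for v in l])
q=L[0][-1]
for a in path(q0,q,10): print(a,*fk(a,K)[0].round(),'toolz',fk(a,K)[1][:,2],round(clear(a)))
E
python3 p1.py | tail -20
```

```text
0.031 -0.128]
-0.79 0.781 14.826 20 50 0.162 [-0.325  0.767  0.758  2.308  3.793  0.774  0.791]
-1.132 0.792 14.713 20 50 0.16 [-0.388  0.821  0.877  2.31   3.865  0.844  0.686]
-2.657 0.876 14.861 40 50 0.212 [-0.075  0.627  0.346  2.258  3.522  0.548  1.152]
-2.764 0.878 14.802 40 50 0.213 [-0.066  0.625  0.333  2.257  3.51   0.545  1.167]
-3.378 0.872 14.07 20 50 0.034 [-0.537  1.09   1.286  2.313  4.043  1.178  0.353]
-4.246 0.895 13.644 20 50 0.169 [-0.038  0.644  0.294  2.301  3.445  0.602  1.24 ]
-5.005 0.906 13.122 20 50 0.171 [0.015 0.634 0.216 2.299 3.378 0.586 1.322]
-5.504 0.914 12.772 20 50 0.172 [0.053 0.629 0.16  2.298 3.328 0.577 1.382]
[-0.242  0.556  0.703  1.648 -0.704  0.769 -0.923] 696.0 -138.0 331.0 toolz [ 0.388  0.    -0.922] 88
[-0.251  0.577  0.708  1.714 -0.255  0.77  -0.751] 601.0 -217.0 288.0 toolz [ 0.131 -0.242 -0.961] 68
[-0.259  0.598  0.714  1.78   0.195  0.77  -0.58 ] 527.0 -300.0 292.0 toolz [-0.057 -0.5   -0.864] 103
[-0.267  0.619  0.719  1.846  0.645  0.771 -0.408] 490.0 -374.0 330.0 toolz [-0.131 -0.73  -0.67 ] 152
[-0.275  0.64   0.725  1.912  1.094  0.771 -0.237] 495.0 -425.0 381.0 toolz [-0.071 -0.894 -0.443] 203
[-0.284  0.661  0.73   1.978  1.544  0.772 -0.066] 538.0 -443.0 422.0 toolz [ 0.104 -0.963 -0.25 ] 214
[-0.292  0.683  0.736  2.044  1.994  0.772  0.106] 601.0 -426.0 435.0 toolz [ 0.347 -0.927 -0.145] 199
[-0.3    0.704  0.741  2.11   2.444  0.773  0.277] 662.0 -376.0 412.0 toolz [ 0.589 -0.792 -0.159] 164
[-0.309  0.725  0.747  2.176  2.893  0.773  0.448] 699.0 -301.0 352.0 toolz [ 0.76  -0.584 -0.285] 81
[-0.317  0.746  0.752  2.242  3.343  0.774  0.62 ] 692.0 -213.0 270.0 toolz [ 0.806 -0.337 -0.486] 16
[-0.325  0.767  0.758  2.308  3.793  0.774  0.791] 635.0 -125.0 184.0 toolz [ 0.701 -0.094 -0.707] 30
```

```bash
export OMP_NUM_THREADS=1 OPENBLAS_NUM_THREADS=1
cat > p2.py <<'E'
from plan import *
qb=np.array([-0.325,0.767,0.758,2.308,3.793,0.774,0.791])
def full(q0,N,bump=-.35):
    t=np.linspace(0,1,N+1)[:,None]; P=q0+(qb-q0)*t
    f=(P[:,4]+.704)/4.5; f0=f[0]
    P[:,0]+=bump*(np.sin(np.pi*f)**2-np.sin(np.pi*f0)**2*(1-t[:,0])); return P
if __name__=='__main__':
    P=full(np.array(D[3][0]),64); r=rows(P); print('max',abs(r).max(0),'clear',min(clear(a) for a in P))
    for a in P[::8]: print(a,fk(a,K)[0].round(),fk(a,K)[1][:,2],round(clear(a)))
    print(r[:8].round(2))
    from h import *
    d=load('side0')
    for u,v in((350,100),(340,120),(370,140),(395,130),(360,105),(335,140),(400,110)): print(u,v,pt(d,u,v).round())
E
python3 p2.py
```

```text
0.19801198623641844 [336.537 559.449 -11.35  381.552 -16.521 334.07   -0.573] [ 0.064 -0.045  0.147  0.132 -0.107  0.052 -0.082  0.002 -0.071 -0.088
  0.031 -0.128]
max [0.254 0.208 0.23  0.68  0.673 0.894] clear 14.169923687917752
[-0.242  0.556  0.703  1.648 -0.704  0.769 -0.923] [ 696. -138.  331.] [ 0.388  0.    -0.922] 88
[-0.304  0.582  0.71   1.731 -0.142  0.77  -0.708] [ 592. -208.  285.] [ 0.091 -0.302 -0.949] 71
[-0.438  0.609  0.717  1.813  0.42   0.771 -0.494] [ 555. -247.  308.] [-0.001 -0.631 -0.776] 104
[-0.572  0.635  0.724  1.896  0.982  0.771 -0.28 ] [ 590. -252.  368.] [ 0.16  -0.852 -0.499] 141
[-0.634  0.661  0.73   1.978  1.544  0.772 -0.066] [ 657. -232.  422.] [ 0.428 -0.869 -0.25 ] 152
[-0.593  0.688  0.737  2.061  2.106  0.772  0.148] [ 712. -217.  433.] [ 0.658 -0.741 -0.137] 207
[-0.48   0.714  0.744  2.143  2.669  0.773  0.363] [ 734. -217.  386.] [ 0.798 -0.565 -0.209] 124
[-0.366  0.741  0.751  2.226  3.231  0.773  0.577] [ 710. -199.  292.] [ 0.828 -0.358 -0.432] 17
[-0.325  0.767  0.758  2.308  3.793  0.774  0.791] [ 635. -126.  184.] [ 0.701 -0.094 -0.707] 30
[[-0.25 -0.18 -0.17 -0.68  0.53  0.64]
 [-0.25 -0.17 -0.15 -0.66  0.54  0.67]
 [-0.24 -0.16 -0.13 -0.65  0.55  0.7 ]
 [-0.23 -0.15 -0.11 -0.63  0.56  0.73]
 [-0.22 -0.14 -0.09 -0.62  0.57  0.76]
 [-0.2  -0.13 -0.06 -0.6   0.58  0.78]
 [-0.19 -0.12 -0.05 -0.59  0.59  0.8 ]
 [-0.17 -0.11 -0.03 -0.58  0.59  0.82]]
350 100 [273. 709. 549.]
340 120 [ 544. -575.  182.]
370 140 [ 411. -544.  122.]
395 130 [ 348. -970.   49.]
360 105 [ 521. -910.  172.]
335 140 [ 536. -468.  131.]
400 110 [  373. -1565.     9.]
```

```bash
export OMP_NUM_THREADS=1 OPENBLAS_NUM_THREADS=1
cat > p3.py <<'E'
from p2 import *
from cell import sensors
N=int(sys.argv[1]); s=sensors.read_state(); q=s['qpos']
P=full(q,N,-.15); r=rows(P); print(s['clock'],'q',q,'max',abs(r).max(0),'clear',min(clear(a) for a in P), 'fk err',fk(q,K)[0]-s['eef_pos'])
print([[15,[round(float(x),2) for x in a[:3]],[round(float(x),2) for x in a[3:]]] for a in r[:16]])
E
python3 p3.py 60 | tail -n +3
```

```text
9.25 q [-0.242  0.556  0.703  1.648 -0.704  0.769 -0.923] max [0.272 0.228 0.245 0.725 0.824 0.905] clear 14.466845855281946 fk err [-0.088  0.031 -0.128]
[[15, [-0.27, -0.2, -0.18], [-0.72, 0.57, 0.68]], [15, [-0.27, -0.2, -0.16], [-0.7, 0.58, 0.7]], [15, [-0.26, -0.2, -0.13], [-0.68, 0.59, 0.72]], [15, [-0.25, -0.19, -0.11], [-0.67, 0.61, 0.74]], [15, [-0.24, -0.19, -0.08], [-0.65, 0.62, 0.76]], [15, [-0.23, -0.19, -0.06], [-0.63, 0.63, 0.78]], [15, [-0.22, -0.19, -0.04], [-0.61, 0.64, 0.79]], [15, [-0.2, -0.18, -0.02], [-0.6, 0.65, 0.8]], [15, [-0.18, -0.18, 0.0], [-0.58, 0.67, 0.81]], [15, [-0.16, -0.18, 0.02], [-0.57, 0.68, 0.82]], [15, [-0.15, -0.17, 0.04], [-0.56, 0.69, 0.83]], [15, [-0.12, -0.17, 0.06], [-0.55, 0.7, 0.83]], [15, [-0.1, -0.16, 0.07], [-0.54, 0.71, 0.83]], [15, [-0.08, -0.16, 0.09], [-0.53, 0.72, 0.83]], [15, [-0.06, -0.15, 0.1], [-0.53, 0.73, 0.83]], [15, [-0.04, -0.14, 0.11], [-0.52, 0.74, 0.83]]]
```

Call:
send_rows(
  series=[
    [15, [-0.27, -0.2, -0.18], [-0.72, 0.57, 0.68]],
    [15, [-0.27, -0.2, -0.16], [-0.7, 0.58, 0.7]],
    [15, [-0.26, -0.2, -0.13], [-0.68, 0.59, 0.72]],
    [15, [-0.25, -0.19, -0.11], [-0.67, 0.61, 0.74]],
    [15, [-0.24, -0.19, -0.08], [-0.65, 0.62, 0.76]],
    [15, [-0.23, -0.19, -0.06], [-0.63, 0.63, 0.78]],
    [15, [-0.22, -0.19, -0.04], [-0.61, 0.64, 0.79]],
    [15, [-0.2, -0.18, -0.02], [-0.6, 0.65, 0.8]],
  ],
)

```text
clock: 10.25
eef_pos: [577.0, -228.9, 283.2]
tool_rot: [2.82, 0.102, 0.481]
force: [0.1, -0.3, -2.3]
width: 21.2
gripper_force: 59.4
```

```bash
export OMP_NUM_THREADS=1 OPENBLAS_NUM_THREADS=1; python3 p3.py 52 | tail -n +3
```

```text
10.25 q [-0.336  0.616  0.818  1.742 -0.208  0.779 -0.597] max [0.221 0.239 0.254 0.558 0.847 0.911] clear 15.040584456356221 fk err [-0.387 -0.322  0.014]
[[15, [-0.21, -0.18, 0.0], [-0.56, 0.71, 0.78]], [15, [-0.19, -0.18, 0.02], [-0.54, 0.72, 0.79]], [15, [-0.17, -0.18, 0.04], [-0.53, 0.73, 0.8]], [15, [-0.15, -0.17, 0.06], [-0.52, 0.74, 0.8]], [15, [-0.13, -0.16, 0.08], [-0.51, 0.75, 0.81]], [15, [-0.11, -0.16, 0.09], [-0.5, 0.76, 0.81]], [15, [-0.08, -0.15, 0.11], [-0.5, 0.77, 0.81]], [15, [-0.06, -0.14, 0.12], [-0.49, 0.78, 0.81]], [15, [-0.04, -0.14, 0.13], [-0.49, 0.79, 0.81]], [15, [-0.01, -0.13, 0.14], [-0.48, 0.79, 0.8]], [15, [0.01, -0.12, 0.15], [-0.48, 0.8, 0.8]], [15, [0.03, -0.11, 0.15], [-0.48, 0.81, 0.79]], [15, [0.05, -0.09, 0.15], [-0.48, 0.82, 0.78]], [15, [0.07, -0.08, 0.15], [-0.48, 0.82, 0.77]], [15, [0.09, -0.07, 0.15], [-0.48, 0.83, 0.76]], [15, [0.1, -0.06, 0.15], [-0.48, 0.83, 0.75]]]
```

Call:
send_rows(
  series=[
    [15, [-0.21, -0.18, 0.0], [-0.56, 0.71, 0.78]],
    [15, [-0.19, -0.18, 0.02], [-0.54, 0.72, 0.79]],
    [15, [-0.17, -0.18, 0.04], [-0.53, 0.73, 0.8]],
    [15, [-0.15, -0.17, 0.06], [-0.52, 0.74, 0.8]],
    [15, [-0.13, -0.16, 0.08], [-0.51, 0.75, 0.81]],
    [15, [-0.11, -0.16, 0.09], [-0.5, 0.76, 0.81]],
    [15, [-0.08, -0.15, 0.11], [-0.5, 0.77, 0.81]],
    [15, [-0.06, -0.14, 0.12], [-0.49, 0.78, 0.81]],
  ],
)

```text
clock: 11.25
eef_pos: [511.5, -308.0, 314.5]
tool_rot: [2.946, 0.71, 1.118]
force: [0.4, 1.0, -1.3]
width: 21.0
gripper_force: 59.4
```

```bash
export OMP_NUM_THREADS=1 OPENBLAS_NUM_THREADS=1; python3 p3.py 44 | tail -n +3
```

```text
11.25 q [-0.448  0.683  0.923  1.828  0.286  0.748 -0.266] max [0.221 0.258 0.261 0.481 0.877 0.924] clear 15.344013151283882 fk err [-0.451 -0.639  0.374]
[[15, [-0.07, -0.13, 0.13], [-0.46, 0.84, 0.77]], [15, [-0.05, -0.12, 0.14], [-0.46, 0.85, 0.76]], [15, [-0.02, -0.11, 0.14], [-0.46, 0.85, 0.76]], [15, [0.0, -0.1, 0.15], [-0.45, 0.86, 0.76]], [15, [0.02, -0.09, 0.15], [-0.45, 0.86, 0.75]], [15, [0.05, -0.08, 0.16], [-0.45, 0.87, 0.75]], [15, [0.07, -0.07, 0.16], [-0.46, 0.87, 0.74]], [15, [0.08, -0.06, 0.15], [-0.46, 0.87, 0.73]], [15, [0.1, -0.05, 0.15], [-0.46, 0.87, 0.72]], [15, [0.12, -0.04, 0.14], [-0.46, 0.88, 0.71]], [15, [0.13, -0.03, 0.14], [-0.46, 0.88, 0.7]], [15, [0.14, -0.02, 0.13], [-0.47, 0.88, 0.69]], [15, [0.15, -0.01, 0.12], [-0.47, 0.88, 0.67]], [15, [0.16, 0.01, 0.1], [-0.47, 0.88, 0.66]], [15, [0.17, 0.02, 0.09], [-0.48, 0.88, 0.65]], [15, [0.17, 0.03, 0.07], [-0.48, 0.87, 0.64]]]
```

Call:
send_rows(
  series=[
    [15, [-0.07, -0.13, 0.13], [-0.46, 0.84, 0.77]],
    [15, [-0.05, -0.12, 0.14], [-0.46, 0.85, 0.76]],
    [15, [-0.02, -0.11, 0.14], [-0.46, 0.85, 0.76]],
    [15, [0.0, -0.1, 0.15], [-0.45, 0.86, 0.76]],
    [15, [0.02, -0.09, 0.15], [-0.45, 0.86, 0.75]],
    [15, [0.05, -0.08, 0.16], [-0.45, 0.87, 0.75]],
    [15, [0.07, -0.07, 0.16], [-0.46, 0.87, 0.74]],
    [15, [0.08, -0.06, 0.15], [-0.46, 0.87, 0.73]],
  ],
)

```text
clock: 12.25
eef_pos: [516.8, -353.6, 385.0]
tool_rot: [-2.385, 0.928, 2.392]
force: [0.1, -0.5, -2.1]
width: 20.8
gripper_force: 59.5
```

```bash
export OMP_NUM_THREADS=1 OPENBLAS_NUM_THREADS=1; python3 p3.py 36 | tail -n +3
```

```text
12.25 q [-0.563  0.763  1.034  1.915  0.795  0.661  0.041] max [0.214 0.292 0.262 0.451 0.952 0.956] clear 15.454964500932718 fk err [-0.227 -0.776  0.787]
[[15, [0.06, -0.04, 0.14], [-0.43, 0.95, 0.66]], [15, [0.08, -0.03, 0.13], [-0.43, 0.95, 0.65]], [15, [0.09, -0.02, 0.13], [-0.44, 0.95, 0.65]], [15, [0.11, -0.02, 0.12], [-0.44, 0.94, 0.64]], [15, [0.12, -0.01, 0.11], [-0.44, 0.94, 0.64]], [15, [0.14, -0.0, 0.1], [-0.44, 0.94, 0.63]], [15, [0.15, 0.01, 0.09], [-0.45, 0.93, 0.62]], [15, [0.15, 0.02, 0.08], [-0.45, 0.93, 0.62]], [15, [0.16, 0.02, 0.06], [-0.45, 0.92, 0.61]], [15, [0.16, 0.03, 0.04], [-0.45, 0.92, 0.6]], [15, [0.17, 0.04, 0.03], [-0.45, 0.91, 0.6]], [15, [0.17, 0.04, 0.01], [-0.45, 0.9, 0.6]], [15, [0.16, 0.05, -0.01], [-0.45, 0.9, 0.59]], [15, [0.16, 0.06, -0.03], [-0.44, 0.89, 0.59]], [15, [0.16, 0.06, -0.05], [-0.44, 0.88, 0.59]], [15, [0.15, 0.07, -0.07], [-0.44, 0.87, 0.6]]]
```

Call:
send_rows(
  series=[
    [15, [0.06, -0.04, 0.14], [-0.43, 0.95, 0.66]],
    [15, [0.08, -0.03, 0.13], [-0.43, 0.95, 0.65]],
    [15, [0.09, -0.02, 0.13], [-0.44, 0.95, 0.65]],
    [15, [0.11, -0.02, 0.12], [-0.44, 0.94, 0.64]],
    [15, [0.12, -0.01, 0.11], [-0.44, 0.94, 0.64]],
    [15, [0.14, 0.0, 0.1], [-0.44, 0.94, 0.63]],
    [15, [0.15, 0.01, 0.09], [-0.45, 0.93, 0.62]],
    [15, [0.15, 0.02, 0.08], [-0.45, 0.93, 0.62]],
  ],
)

```text
clock: 13.25
eef_pos: [571.1, -359.2, 438.2]
tool_rot: [-1.771, 0.382, -3.027]
force: [0.2, -0.5, -1.4]
width: 21.1
gripper_force: 59.6
```

```bash
export OMP_NUM_THREADS=1 OPENBLAS_NUM_THREADS=1; python3 p3.py 30 | tail -n +3
```

```text
13.25 q [-0.646  0.873  1.166  2.004  1.381  0.503  0.244] max [0.174 0.336 0.232 0.375 0.974 0.968] clear 15.579880076430811 fk err [ 0.197 -0.639  1.02 ]
[[15, [0.08, 0.01, 0.02], [-0.37, 0.97, 0.46]], [15, [0.09, 0.01, 0.01], [-0.37, 0.96, 0.46]], [15, [0.1, 0.01, -0.0], [-0.37, 0.95, 0.47]], [15, [0.11, 0.02, -0.01], [-0.37, 0.94, 0.48]], [15, [0.11, 0.02, -0.02], [-0.37, 0.93, 0.48]], [15, [0.11, 0.02, -0.04], [-0.37, 0.92, 0.49]], [15, [0.12, 0.03, -0.05], [-0.37, 0.91, 0.5]], [15, [0.12, 0.03, -0.07], [-0.36, 0.89, 0.51]], [15, [0.11, 0.04, -0.08], [-0.35, 0.88, 0.52]], [15, [0.11, 0.04, -0.1], [-0.35, 0.87, 0.54]], [15, [0.11, 0.05, -0.11], [-0.34, 0.85, 0.55]], [15, [0.1, 0.06, -0.13], [-0.33, 0.84, 0.56]], [15, [0.1, 0.07, -0.14], [-0.32, 0.83, 0.58]], [15, [0.09, 0.08, -0.15], [-0.31, 0.81, 0.6]], [15, [0.08, 0.09, -0.17], [-0.3, 0.8, 0.61]], [15, [0.07, 0.1, -0.18], [-0.28, 0.78, 0.63]]]
```

Call:
send_rows(
  series=[
    [15, [0.08, 0.01, 0.02], [-0.37, 0.97, 0.46]],
    [15, [0.09, 0.01, 0.01], [-0.37, 0.96, 0.46]],
    [15, [0.1, 0.01, 0.0], [-0.37, 0.95, 0.47]],
    [15, [0.11, 0.02, -0.01], [-0.37, 0.94, 0.48]],
    [15, [0.11, 0.02, -0.02], [-0.37, 0.93, 0.48]],
    [15, [0.11, 0.02, -0.04], [-0.37, 0.92, 0.49]],
    [15, [0.12, 0.03, -0.05], [-0.37, 0.91, 0.5]],
    [15, [0.12, 0.03, -0.07], [-0.36, 0.89, 0.51]],
  ],
)

```text
clock: 14.25
eef_pos: [621.1, -350.2, 428.1]
tool_rot: [-1.71, -0.312, -2.673]
force: [0.6, -0.6, -1.6]
width: 20.6
gripper_force: 59.6
```

```bash
export OMP_NUM_THREADS=1 OPENBLAS_NUM_THREADS=1; python3 p3.py 22 | tail -n +3
```

```text
14.25 q [-0.615  0.892  1.139  2.085  2.077  0.502  0.31 ] max [0.154 0.359 0.223 0.334 0.93  1.006] clear 15.60760916052216 fk err [ 0.556 -0.477  0.975]
[[15, [0.09, 0.02, -0.1], [-0.33, 0.93, 0.47]], [15, [0.09, 0.02, -0.12], [-0.33, 0.91, 0.49]], [15, [0.09, 0.03, -0.13], [-0.32, 0.9, 0.51]], [15, [0.09, 0.04, -0.14], [-0.31, 0.88, 0.53]], [15, [0.08, 0.05, -0.15], [-0.3, 0.86, 0.55]], [15, [0.08, 0.07, -0.16], [-0.28, 0.84, 0.58]], [15, [0.07, 0.08, -0.18], [-0.27, 0.82, 0.6]], [15, [0.07, 0.09, -0.19], [-0.26, 0.8, 0.63]], [15, [0.06, 0.11, -0.2], [-0.25, 0.78, 0.65]], [15, [0.05, 0.13, -0.2], [-0.23, 0.76, 0.68]], [15, [0.04, 0.15, -0.21], [-0.22, 0.74, 0.71]], [15, [0.03, 0.17, -0.22], [-0.2, 0.71, 0.74]], [15, [0.02, 0.19, -0.22], [-0.19, 0.69, 0.76]], [15, [0.0, 0.21, -0.22], [-0.17, 0.66, 0.79]], [15, [-0.01, 0.23, -0.22], [-0.15, 0.64, 0.82]], [15, [-0.03, 0.25, -0.22], [-0.14, 0.61, 0.85]]]
```

Call:
send_rows(
  series=[
    [15, [0.09, 0.02, -0.08], [-0.33, 0.93, 0.47]],
    [15, [0.09, 0.02, -0.1], [-0.33, 0.91, 0.49]],
    [15, [0.09, 0.03, -0.11], [-0.32, 0.9, 0.51]],
    [15, [0.07, 0.04, -0.12], [-0.31, 0.88, 0.53]],
    [15, [0.06, 0.05, -0.13], [-0.3, 0.86, 0.55]],
    [15, [0.06, 0.07, -0.14], [-0.28, 0.84, 0.58]],
    [15, [0.05, 0.08, -0.16], [-0.27, 0.82, 0.6]],
    [15, [0.05, 0.09, -0.17], [-0.26, 0.8, 0.63]],
  ],
)

```text
clock: 15.25
eef_pos: [654.2, -326.0, 367.6]
tool_rot: [-2.015, -0.899, -2.092]
force: [0.2, -0.8, -2.2]
width: 21.0
gripper_force: 59.6
```

```bash
export OMP_NUM_THREADS=1 OPENBLAS_NUM_THREADS=1; cat >> p3.py <<'E'
for a in P: 
    p,M=fk(a,K); W=p+C@M.T; print(p.round(),'n',((W-PEG)@n).round()[:5],'Y',((W-PEG)@np.cross(n,X)).round()[:5],'zmin',W[:,2].min().round())
E
python3 p3.py 14 | tail -n +3
```

```text
15.25 q [-0.496  0.811  0.991  2.175  2.692  0.603  0.523] max [0.155 0.356 0.234 0.265 0.766 0.991] clear 18.760650112117297 fk err [ 0.8   -0.332  0.791]
[[15, [0.07, 0.12, -0.2], [-0.27, 0.77, 0.66]], [15, [0.06, 0.13, -0.21], [-0.25, 0.75, 0.69]], [15, [0.05, 0.15, -0.21], [-0.23, 0.73, 0.71]], [15, [0.04, 0.17, -0.22], [-0.22, 0.7, 0.74]], [15, [0.03, 0.19, -0.23], [-0.2, 0.68, 0.76]], [15, [0.01, 0.21, -0.23], [-0.18, 0.66, 0.79]], [15, [-0.0, 0.23, -0.23], [-0.16, 0.64, 0.82]], [15, [-0.02, 0.25, -0.23], [-0.14, 0.62, 0.84]], [15, [-0.04, 0.27, -0.23], [-0.13, 0.59, 0.87]], [15, [-0.06, 0.29, -0.23], [-0.11, 0.57, 0.89]], [15, [-0.08, 0.31, -0.22], [-0.09, 0.55, 0.92]], [15, [-0.11, 0.33, -0.22], [-0.07, 0.53, 0.94]], [15, [-0.13, 0.34, -0.21], [-0.05, 0.5, 0.97]], [15, [-0.16, 0.36, -0.2], [-0.02, 0.48, 0.99]]]
[ 655. -326.  368.] n [ 97. 101. 215. 220. 213.] Y [-153. -182. -248. -277. -157.] zmin 284.0
[ 659. -319.  357.] n [ 87.  94. 199. 206. 204.] Y [-144. -177. -236. -269. -152.] zmin 271.0
[ 663. -311.  344.] n [ 78.  87. 183. 192. 195.] Y [-134. -170. -224. -260. -146.
[... 425 characters left out ...]
. 120. 156.] Y [ -77. -127. -141. -191. -101.] zmin 193.0
[ 669. -239.  262.] n [ 42.  55.  93. 106. 150.] Y [ -63. -116. -120. -173.  -89.] zmin 180.0
[ 667. -223.  249.] n [ 40.  52.  82.  94. 145.] Y [ -49. -104.  -98. -153.  -76.] zmin 167.0
[ 663. -206.  235.] n [ 39.  49.  71.  82. 140.] Y [ -34.  -91.  -74. -131.  -63.] zmin 155.0
[ 658. -187.  221.] n [ 39.  48.  63.  72. 137.] Y [ -19.  -77.  -50. -108.  -48.] zmin 144.0
[ 652. -167.  208.] n [ 41.  48.  56.  63. 135.] Y [ -3. -62. -24. -83. -33.] zmin 132.0
[ 644. -147.  196.] n [ 45.  48.  52.  55. 134.] Y [ 13. -46.   3. -57. -17.] zmin 122.0
[ 635. -126.  184.] n [ 50.  50.  50.  50. 134.] Y [ 30. -30.  30. -30.  -0.] zmin 112.0
```

Call:
send_rows(
  series=[
    [15, [0.06, 0.12, -0.19], [-0.27, 0.77, 0.66]],
    [15, [0.05, 0.13, -0.2], [-0.25, 0.75, 0.69]],
    [15, [0.04, 0.15, -0.2], [-0.23, 0.73, 0.71]],
    [15, [0.03, 0.17, -0.21], [-0.22, 0.7, 0.74]],
    [15, [0.02, 0.19, -0.22], [-0.2, 0.68, 0.76]],
    [15, [0.01, 0.21, -0.22], [-0.18, 0.66, 0.79]],
    [15, [0, 0.23, -0.22], [-0.16, 0.64, 0.82]],
    [15, [-0.02, 0.25, -0.22], [-0.14, 0.62, 0.84]],
  ],
)

```text
clock: 16.25
eef_pos: [665.4, -238.5, 267.4]
tool_rot: [-2.869, -1.009, -0.839]
force: [-0.0, 0.2, -2.5]
width: 20.9
gripper_force: 59.6
```

```bash
export OMP_NUM_THREADS=1 OPENBLAS_NUM_THREADS=1; python3 p3.py 7 | tail -n +3
```

```text
16.25 q [-0.358  0.747  0.809  2.256  3.28   0.686  0.747] max [0.139 0.304 0.204 0.134 0.48  0.833] clear 22.509200777686353 fk err [ 0.9   -0.043  0.516]
[[15, [-0.02, 0.23, -0.2], [-0.13, 0.48, 0.75]], [15, [-0.03, 0.24, -0.2], [-0.11, 0.47, 0.77]], [15, [-0.05, 0.26, -0.2], [-0.09, 0.47, 0.78]], [15, [-0.07, 0.27, -0.2], [-0.07, 0.46, 0.79]], [15, [-0.09, 0.28, -0.2], [-0.05, 0.46, 0.81]], [15, [-0.12, 0.29, -0.2], [-0.03, 0.45, 0.82]], [15, [-0.14, 0.3, -0.2], [-0.01, 0.45, 0.83]]]
[ 666. -239.  268.] n [ 48.  61.  99. 112. 156.] Y [ -63. -115. -120. -172.  -89.] zmin 185.0
[ 665. -225.  256.] n [ 45.  57.  89. 101. 151.] Y [ -51. -105. -100. -155.  -78.] zmin 175.0
[ 663. -210.  244.] n [ 43.  54.  79.  90. 146.] Y [ -38.  -94.  -80. -137.  -66.] zmin 164.0
[ 660. -195.  232.] n [ 43.  52.  71.  80. 142.] Y [ -25.  -83.  -60. -117.  -54.] zmin 153.0
[ 656. -178.  220.] n [ 43.  50.  63.  71. 139.] Y [-12. -70. -38. -97. -41.] zmin 143.0
[ 650. -161.  208.] n [ 44.  49.  57.  63. 136.] Y [  2. -57. -16. -75. -28.] zmin 132.0
[ 643. -144.  195.] n [ 46.  49.  53.  56. 135.] Y [ 16. -44.   7. -53. -14.] zmin 122.0
[ 635. -126.  184.] n [ 50.  50.  50.  50. 134.] Y [ 30. -30.  30. -30.  -0.] zmin 112.0
```

Call:
send_rows(
  series=[
    [15, [-0.02, 0.23, -0.2], [-0.13, 0.48, 0.75]],
    [15, [-0.03, 0.24, -0.2], [-0.11, 0.47, 0.77]],
    [15, [-0.05, 0.26, -0.2], [-0.09, 0.47, 0.78]],
    [15, [-0.07, 0.27, -0.2], [-0.07, 0.46, 0.79]],
    [15, [-0.09, 0.28, -0.2], [-0.05, 0.46, 0.81]],
    [15, [-0.12, 0.29, -0.2], [-0.03, 0.45, 0.82]],
    [15, [-0.14, 0.3, -0.2], [-0.01, 0.45, 0.83]],
    [15, [0, 0, 0], [0, 0, 0]],
  ],
)

```text
clock: 17.25
eef_pos: [634.4, -126.7, 184.4]
tool_rot: [-3.135, -0.787, -0.141]
force: [-0.0, -0.5, -2.3]
width: 20.8
gripper_force: 59.5
```

```bash
export OMP_NUM_THREADS=1 OPENBLAS_NUM_THREADS=1; cat > st.py <<'E'
# state in peg frame: hole centre rel. to peg, force in peg axes, and correction to aim (args x y z in peg mm)
import sys; a=[float(v) for v in sys.argv[1:4]]
import numpy as np; from scipy.spatial.transform import Rotation as R; from cell import sensors
np.set_printoptions(precision=2,suppress=True)
psi=-.1332;c,s=np.cos(psi),np.sin(psi);k=np.sqrt(.5)
B=np.array([[c*k,s*k,k],[-s,c,0],[-c*k,-s*k,k]]).T; PEG=np.array([708.8,-135.1,153.7])
S=sensors.read_state(); M=R.from_euler('xyz',S['tool_rot']).as_matrix(); p=S['eef_pos']
h=p+M@[51.6,0,23.9]; rel=B.T@(h-PEG)
G=R.from_euler('xyz',[np.pi,-np.pi/4,psi]).as_matrix(); w=R.from_matrix(G@M.T).as_rotvec()
print('t',S['clock'],'hole in peg',rel,'F peg',B.T@S['force'],'q',S['qpos'])
tgt=PEG+B@a; pt=tgt-G@[51.6,0,23.9]
print('shift units',(pt-p)/60,'turn units',np.degrees(w)/5)
print('unit mm along X,Y,Z in row units:',B.T/60)
E
python3 st.py 0 0 25
```

```text
t 17.25 hole in peg [20.41 -1.85 50.86] F peg [-1.6  -0.54 -1.64] q [-0.26  0.73  0.65  2.31  3.73  0.72  0.88]
shift units [ 0.07  0.02 -0.54] turn units [-0.05  0.02  0.04]
unit mm along X,Y,Z in row units: [[ 0.01 -0.    0.01]
 [ 0.    0.02  0.  ]
 [-0.01  0.    0.01]]
```

```bash
python3 - <<'E'
from h import *
d=grab('side','side4'); i=d['img'][:,:,::-1]
cv2.imwrite('pics/c6.png',cv2.resize(i[130:230,240:340],None,fx=6,fy=6,interpolation=cv2.INTER_CUBIC))
E
```

```text
(no output)
```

View pics/c6.png

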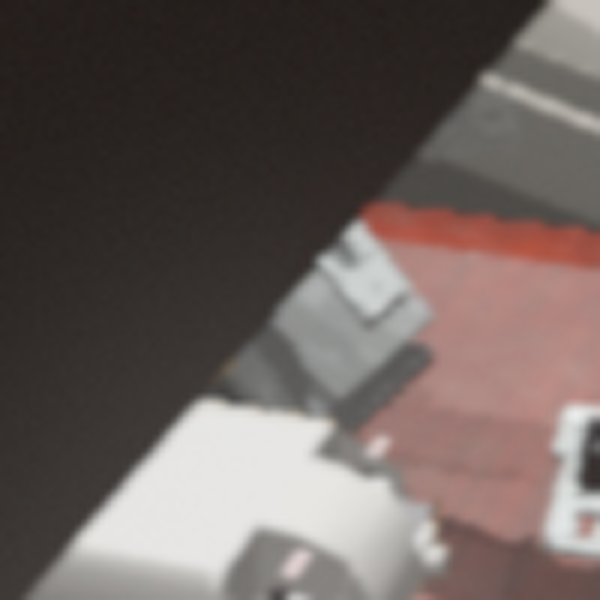

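The template and free peg are hidden behind the shelf, and the hung template at crop (372,285) is unmoved. From here I'll go by computed positions and force feedback.

Call:
send_rows(
  series=[
    [15, [0.02, 0.01, -0.18], [-0.05, 0.02, 0.04]],
    [15, [0.03, 0.01, -0.18], [0, 0, 0]],
    [15, [0.02, 0.0, -0.18], [0, 0, 0]],
    [15, [0, 0, 0], [0, 0, 0]],
  ],
)

```text
clock: 17.8
eef_pos: [640.1, -126.0, 151.3]
tool_rot: [3.138, -0.787, -0.129]
force: [-0.5, 0.0, -1.3]
width: 20.6
gripper_force: 59.5
```

```bash
python3 st.py 0 0 15
```

```text
t 17.8 hole in peg [ 0.9  -0.01 23.49] F peg [-1.25 -0.03 -0.58] q [-0.26  0.81  0.65  2.31  3.67  0.8   0.91]
shift units [ 0.09 -0.01 -0.11] turn units [ 0.03  0.01 -0.02]
unit mm along X,Y,Z in row units: [[ 0.01 -0.    0.01]
 [ 0.    0.02  0.  ]
 [-0.01  0.    0.01]]
```

Call:
send_rows(
  series=[
    [15, [0.02, -0.005, -0.04], [0.03, 0.01, -0.02]],
    [15, [0.03, -0.003, -0.03], [0, 0, 0]],
    [15, [0.03, -0.003, -0.03], [0, 0, 0]],
    [15, [0.03, -0.003, -0.03], [0, 0, 0]],
    [15, [0, 0, 0], [0, 0, 0]],
  ],
)

```text
clock: 18.42
eef_pos: [646.7, -127.0, 145.8]
tool_rot: [-3.14, -0.789, -0.135]
force: [-4.7, 1.5, 4.3]
width: 20.7
gripper_force: 60.8
```

```bash
python3 st.py 0 0 9
```

```text
t 18.425 hole in peg [ 1.82 -0.27 14.92] F peg [-0.37  0.9   6.44] q [-0.25  0.83  0.64  2.29  3.67  0.8   0.9 ]
shift units [ 0.05 -0.   -0.09] turn units [-0.01  0.04  0.01]
unit mm along X,Y,Z in row units: [[ 0.01 -0.    0.01]
 [ 0.    0.02  0.  ]
 [-0.01  0.    0.01]]
```

Call:
send_rows(
  series=[
    [15, [0.02, -0.003, -0.02], [0, 0, 0]],
    [15, [0.02, -0.003, -0.02], [0, 0, 0]],
    [15, [0.02, -0.003, -0.02], [0, 0, 0]],
    [15, [0, 0, 0], [0, 0, 0]],
  ],
)

```text
clock: 18.92
eef_pos: [648.5, -127.3, 141.4]
tool_rot: [-3.14, -0.785, -0.136]
force: [-11.3, 3.6, 6.1]
width: 20.6
gripper_force: 62.4
```

```bash
python3 st.py 0 0 5
```

```text
t 18.925 hole in peg [-0.07 -0.33 10.4 ] F peg [-3.92  2.08 12.54] q [-0.25  0.84  0.64  2.28  3.67  0.8   0.9 ]
shift units [ 0.06 -0.   -0.06] turn units [-0.02  0.    0.01]
unit mm along X,Y,Z in row units: [[ 0.01 -0.    0.01]
 [ 0.    0.02  0.  ]
 [-0.01  0.    0.01]]
```

Call:
send_rows(
  series=[
    [15, [-0.012, 0.015, -0.014], [0, 0, 0]],
    [15, [0, 0, 0], [0, 0, 0]],
  ],
)

```text
clock: 19.18
eef_pos: [648.5, -127.1, 141.3]
tool_rot: [-3.14, -0.787, -0.137]
force: [-8.8, 1.8, 7.0]
width: 21.0
gripper_force: 62.2
```

```bash
python3 st.py 0 0 5|head -1
```

```text
t 19.175 hole in peg [-0.13 -0.25 10.43] F peg [-1.4   0.62 11.33] q [-0.25  0.84  0.64  2.29  3.66  0.81  0.9 ]
```

Call:
send_rows(
  series=[
    [15, [0.024, -0.003, -0.024], [0, 0, 0]],
    [15, [0.012, -0.002, -0.012], [0, 0, 0]],
    [15, [0, 0, 0], [0, 0, 0]],
  ],
)

```text
clock: 19.55
eef_pos: [648.8, -127.2, 140.6]
tool_rot: [-3.138, -0.788, -0.138]
force: [-26.2, 7.3, 25.4]
width: 20.7
gripper_force: 66.0
```

```bash
python3 st.py 0 0 0|head -1
```

```text
t 19.55 hole in peg [-0.34 -0.34  9.78] F peg [-1.05  3.78 37.03] q [-0.25  0.84  0.64  2.29  3.66  0.81  0.9 ]
```

```bash
cat >> st.py <<'E'
T=B.T@S['torque']; F=B.T@S['force']; print('T peg Nm',T,'contact x,y from TCP if Fz only (mm)',-T[1]/F[2]*1000,T[0]/F[2]*1000)
E
python3 st.py 0 0 0
```

```text
t 19.55 hole in peg [-0.34 -0.34  9.78] F peg [-1.05  3.78 37.03] q [-0.25  0.84  0.64  2.29  3.66  0.81  0.9 ]
shift units [ 0.12 -0.01 -0.11] turn units [-0.02  0.03  0.03]
unit mm along X,Y,Z in row units: [[ 0.01 -0.    0.01]
 [ 0.    0.02  0.  ]
 [-0.01  0.    0.01]]
T peg Nm [0.9  0.32 0.16] contact x,y from TCP if Fz only (mm) -8.663312663631254 24.226764245277366
```

The torque puts the contact centre under the grip rather than at the hole, so the plate probably pivoted in the fingers when it met the head. I'll back off, move down the slope and press the plate flat on the bare board. That straightens it in the grip and measures the board plane.

Call:
send_rows(
  series=[
    [15, [-0.047, 0.006, 0.047], [0, 0, 0]],
    [15, [-0.06, 0.008, 0.06], [0, 0, 0]],
    [15, [-0.06, 0.008, 0.06], [0, 0, 0]],
    [15, [-0.2, 0.03, -0.2], [0, 0, 0]],
    [15, [-0.2, 0.03, -0.2], [0, 0, 0]],
    [15, [-0.2, 0.03, -0.2], [0, 0, 0]],
    [15, [0, 0, 0], [0, 0, 0]],
  ],
)

```text
clock: 20.42
eef_pos: [605.2, -120.1, 111.4]
tool_rot: [-3.141, -0.785, -0.134]
force: [-0.3, -0.4, -2.3]
width: 21.3
gripper_force: 60.6
```

```bash
python3 st.py -52 0 12
```

```text
t 20.425 hole in peg [-52.39   1.05  20.19] F peg [-1.8  -0.48 -1.51] q [-0.25  0.92  0.64  2.4   3.59  0.98  0.97]
shift units [ 0.1  -0.03 -0.09] turn units [-0.01 -0.    0.01]
unit mm along X,Y,Z in row units: [[ 0.01 -0.    0.01]
 [ 0.    0.02  0.  ]
 [-0.01  0.    0.01]]
T peg Nm [-0.03  1.01  0.02] contact x,y from TCP if Fz only (mm) 670.6695526511965 19.743269480974778
```

Call:
send_rows(
  series=[
    [15, [0.047, -0.012, -0.047], [0, 0, 0]],
    [15, [0.047, -0.012, -0.047], [0, 0, 0]],
    [15, [0.035, -0.005, -0.035], [0, 0, 0]],
    [15, [0, 0, 0], [0, 0, 0]],
  ],
)

```text
clock: 20.92
eef_pos: [614.4, -122.0, 105.4]
tool_rot: [-3.14, -0.789, -0.134]
force: [-0.0, -0.3, -0.1]
width: 20.7
gripper_force: 60.7
```

```bash
python3 st.py -52 0 4
```

```text
t 20.925 hole in peg [-49.82   0.38   9.52] F peg [-0.04 -0.28 -0.04] q [-0.24  0.94  0.63  2.38  3.59  0.98  0.96]
shift units [ 0.04 -0.01 -0.09] turn units [-0.01  0.05  0.  ]
unit mm along X,Y,Z in row units: [[ 0.01 -0.    0.01]
 [ 0.    0.02  0.  ]
 [-0.01  0.    0.01]]
T peg Nm [ 0.07  1.03 -0.01] contact x,y from TCP if Fz only (mm) 25653.279518827545 -1640.01848290339
```

Call:
send_rows(
  series=[
    [15, [0.024, -0.003, -0.024], [0, 0, 0]],
    [15, [0.024, -0.003, -0.024], [0, 0, 0]],
    [15, [0, 0, 0], [0, 0, 0]],
  ],
)

```text
clock: 21.3
eef_pos: [616.5, -122.6, 104.1]
tool_rot: [-3.139, -0.791, -0.136]
force: [-8.3, 3.2, 16.0]
width: 21.0
gripper_force: 63.3
```

```bash
python3 st.py -52 0 0
```

```text
t 21.3 hole in peg [-49.17   0.07   7.17] F peg [ 5.19  2.02 17.46] q [-0.24  0.94  0.63  2.38  3.58  0.98  0.96]
shift units [ 0.05 -0.01 -0.11] turn units [-0.01  0.07  0.02]
unit mm along X,Y,Z in row units: [[ 0.01 -0.    0.01]
 [ 0.    0.02  0.  ]
 [-0.01  0.    0.01]]
T peg Nm [ 0.49  0.51 -0.03] contact x,y from TCP if Fz only (mm) -29.277978607341545 28.206074908375427
```

Re-solving the moments with the sensor reference at the flange puts this contact at the round end. That fits a pivot of about 0.1 rad in the fingers. Pressing further here should rotate the plate back flat.

Call:
send_rows(
  series=[
    [15, [0.024, -0.003, -0.024], [0, 0, 0]],
    [15, [0.018, -0.002, -0.018], [0, 0, 0]],
    [15, [0, 0, 0], [0, 0, 0]],
  ],
)

```text
clock: 21.68
eef_pos: [617.0, -122.7, 103.8]
tool_rot: [-3.137, -0.793, -0.14]
force: [-26.6, 9.3, 38.8]
width: 21.1
gripper_force: 67.3
```

```bash
python3 st.py -52 0 0
```

```text
t 21.675 hole in peg [-49.05  -0.1    6.7 ] F peg [ 7.95  5.72 46.92] q [-0.24  0.94  0.63  2.38  3.58  0.99  0.96]
shift units [ 0.04 -0.01 -0.11] turn units [-0.03  0.09  0.03]
unit mm along X,Y,Z in row units: [[ 0.01 -0.    0.01]
 [ 0.    0.02  0.  ]
 [-0.01  0.    0.01]]
T peg Nm [ 1.24 -0.38  0.03] contact x,y from TCP if Fz only (mm) 8.014737556139321 26.407343900166666
```

```bash
cat > cl.py <<'E'
from h import *
import sys
np.set_printoptions(precision=1,suppress=True,linewidth=200)
psi=-.1332;c,s=np.cos(psi),np.sin(psi);k=np.sqrt(.5)
B=np.array([[c*k,s*k,k],[-s,c,0],[-c*k,-s*k,k]]).T; PEG=np.array([708.8,-135.1,153.7])
def pc(d):
    f=210/np.tan(np.radians(d['vfov'])/2); T=np.linalg.inv(d['world_to_cam']); v,u=np.mgrid[:420,:560]; z=d['depth']
    return (np.stack([(u-d['cx'])/f*z,(v-d['cy'])/f*z,z],-1)@T[:3,:3].T+T[:3,3]-PEG)@B
if __name__=='__main__':
    d=grab('side',sys.argv[1]); a=load('side0'); P=pc(d); A=pc(a)
    ok=(A[...,0]<-60)&(A[...,0]>-172)&(abs(A[...,2])<15)&(A[...,1]<45)&(A[...,1]>-75); print('board z from depth',np.median(A[ok][:,2]),ok.sum(), 'x trend',[(x,np.median(A[ok&(abs(A[...,0]-x)<12)][:,2])) for x in(-160,-140,-120,-100) if (ok&(abs(A[...,0]-x)<12)).sum()>3])
    ch=(abs(d['img'].astype(int)-a['img']).max(-1)>40)&(P[...,2]>-30)&(P[...,2]<60)&(P[...,0]<0)&(P[...,0]>-220)&(abs(P[...,1])<50)
    print('changed',ch.sum()); 
    for v,u in list(zip(*np.nonzero(ch)))[::max(1,ch.sum()//25)]: print((u,v),P[v,u],d['img'][v,u])
    cv2.imwrite(f'pics/{sys.argv[1]}c.png',cv2.resize(d['img'][150:215,255:325,::-1],None,fx=8,fy=8,interpolation=cv2.INTER_CUBIC))
E
python3 cl.py s5
```

```text
board z from depth 1.5529932263888742 355 x trend [(-160, np.float64(1.8090669412422018)), (-140, np.float64(1.4104619806815295)), (-120, np.float64(1.1914100163448234)), (-100, np.float64(0.8072768200906986))]
changed 156
(np.int64(289), np.int64(178)) [-111.9   -2.1   36.2] [70 67 66]
(np.int64(286), np.int64(181)) [-113.5   14.7   31.3] [60 56 55]
(np.int64(286), np.int64(183)) [-118.4   -8.6    9.5] [91 91 90]
(np.int64(288), np.int64(184)) [-125.2  -12.6   10.4] [130 132 130]
(np.int64(288), np.int64(185)) [-127.8  -11.     9. ] [113 114 113]
(np.int64(287), np.int64(186)) [-128.3   -7.5    5.8] [104 106 104]
(np.int64(284), np.int64(187)) [-124.6   16.1   11. ] [112 114 114]
(np.int64(290), np.int64(187)) [-137.1  -14.4    7.8] [130 132 131]
(np.int64(285), np.int64(188)) [-129.2   15.7   11.4] [112 113 113]
(np.int64(280), np.int64(189)) [-121.5   32.6    5.6] [118 119 116]
(np.int64(286), np.int64(189)) [-133.8   15.2   11.6] [112 114 113]
(np.int64(281), np.int64(190)) [-126.1   27.1    2. ] [127 129 127]
(np.int64(288), np.int64(190)) [-140.6    5.5    8.3] [104 106 105]
(n
[... 181 characters left out ...]
  3.1] [124 126 125]
(np.int64(292), np.int64(192)) [-154.2   -7.9    6.2] [122 124 123]
(np.int64(285), np.int64(193)) [-141.8   31.4   10.3] [114 116 114]
(np.int64(283), np.int64(194)) [-140.3   35.1    4.2] [120 120 119]
(np.int64(293), np.int64(194)) [-161.6   -8.1    4.1] [116 117 117]
(np.int64(286), np.int64(195)) [-149.    26.9    5.1] [111 112 111]
(np.int64(296), np.int64(195)) [-170.6  -16.2    5.3] [122 123 122]
(np.int64(292), np.int64(196)) [-164.3    6.8    6.7] [129 131 130]
(np.int64(285), np.int64(197)) [-152.    33.5    1.7] [116 116 114]
(np.int64(294), np.int64(197)) [-171.4   -5.5    1.5] [105 105 104]
(np.int64(292), np.int64(198)) [-169.4    9.6    3.6] [121 123 121]
```

View pics/s5c.png

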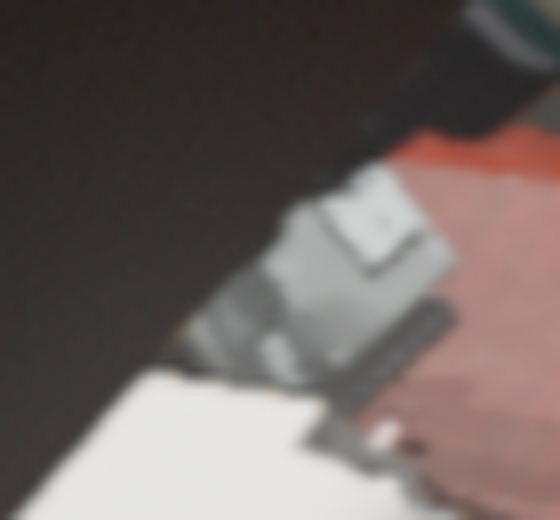

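The round end is visible around crop (285,350), resting on the board. Depth shows its top about 11 mm off the board at x=-130 and 5 mm at x=-168, so the plate is pitched. I'll check the earlier in-hand picture to see whether that pitch was already there.

```bash
python3 - <<'E'
from cl import *
from scipy.spatial.transform import Rotation as R
def intool(tag,p,r):
    d=load(tag); M=R.from_euler('xyz',r).as_matrix(); W=pc(d)@B.T+PEG
    return (W-p)@M,d
for tag,p,r in(('side2',[441.6,101.3,228.8],[3.14,-.001,1.293]),('s5',[617,-122.7,103.8],[-3.137,-.793,-.14])):
    Q,d=intool(tag,p,r); m=(abs(Q[...,1])<33)&(Q[...,0]>-85)&(Q[...,0]<95)&(Q[...,2]>2)&(Q[...,2]<40)&((Q[...,0]<-32)|(Q[...,0]>25))
    m&=d['img'].min(-1)>85
    q=Q[m]; print(tag,m.sum())
    for a in range(-85,95,12):
        t=q[(q[:,0]>=a)&(q[:,0]<a+12)]
        if len(t)>2: print(a,len(t),'z med',np.median(t[:,2]),'y range',t[:,1].min(),t[:,1].max())
    A=np.c_[q,np.ones(len(q))]; co=np.linalg.lstsq(A[:,[0,1,3]],q[:,2],rcond=None)[0]; print('plane dz/dx,dz/dy,z0',co.round(3))
E
```

```text
side2 302
-73 16 z med 17.889405182150753 y range -16.59766070055975 8.385681073845577
-61 20 z med 17.68016564970572 y range -27.29631929755612 2.6786797168583405
-49 21 z med 18.093361613626474 y range -28.705860674080938 -3.473512244411784
-37 11 z med 18.68739914924424 y range -26.971852524579575 -6.514664870801172
23 30 z med 18.015427351005776 y range -20.407087303035997 21.59272301705642
35 41 z med 17.86935660534148 y range -19.554821031943096 22.215244039648336
47 44 z med 18.553080516079376 y range -19.227444187343195 21.59881006483719
59 33 z med 18.397253035431458 y range -18.197523152742864 22.742459472530257
71 37 z med 18.363420366638053 y range -18.886590269648973 21.475931978158915
83 48 z med 18.40294386895018 y range -18.011659643457754 19.31734451558752
plane dz/dx,dz/dy,z0 [ 0. -0. 18.]
s5 142
-85 4 z med 28.8760197920652 y range -4.424013568647368 18.438801658301852
-73 32 z med 25.86742168685607 y range -22.077935552000522 31.577803127485275
-61 43 z med 22.98868514779066 y range -32.87433342786895 32.31888336449927
-49 44 z med 22.22256052020517 y range -32.752821707338924 27.67392723831608
-37 19 z med 21.443564503131302 y range -32.899244861594454 28.356664747055603
plane dz/dx,dz/dy,z0 [-0.1 -0.  16.1]
```

At pick-up the plate was flat in the hand; now it is pitched about 0.1 rad. I'll lift, tilt the tool +0.1 rad about the peg Y axis to bring the plate parallel to the board, and check with depth.

Call:
send_rows(
  series=[
    [15, [-0.06, 0.008, 0.06], [0, 0, 0]],
    [15, [-0.06, 0.008, 0.06], [0.08, 0.57, 0]],
    [15, [-0.06, 0.008, 0.06], [0.08, 0.57, 0]],
    [15, [0, 0, 0], [0, 0, 0]],
    [15, [0, 0, 0], [0, 0, 0]],
  ],
)

```text
clock: 22.35
eef_pos: [608.3, -121.0, 109.9]
tool_rot: [-3.139, -0.687, -0.135]
force: [0.6, -0.1, -2.0]
width: 21.0
gripper_force: 60.8
```

```bash
sed -i 's/M@\[51.6,0,23.9\]/M@HT/; s/G@\[51.6,0,23.9\]/G@HT/; s/-np.pi\/4,psi/-np.pi\/4+AL,psi/; s/^psi=/AL=.1; HT=np.array([53.9,0,18.6]); psi=/' st.py
python3 st.py -50 0 10; cat > slope.py <<'E'
from cl import *
from scipy.spatial.transform import Rotation as R
from cell import sensors
d=grab('side',sys.argv[1]); S=sensors.read_state(); M=R.from_euler('xyz',S['tool_rot']).as_matrix(); W=pc(d)@B.T+PEG
Q=(W-S['eef_pos'])@M; m=(abs(Q[...,1])<26)&(Q[...,0]>-76)&(Q[...,0]<-34)&(Q[...,2]>12)&(Q[...,2]<27); m[:,:255]=0;q=Q[m]
A=np.c_[q[:,:2],np.ones(len(q))]
for i in range(4):
    co=np.linalg.lstsq(A,q[:,2],rcond=None)[0]; e=abs(A@co-q[:,2]); k=e<2.5*np.median(e); A=A[k];q=q[k]
print(len(q),'in tool: dz/dx %.3f dz/dy %.3f z0 %.1f'%tuple(co)); P=(q@M.T+S['eef_pos']-PEG)@B
print('in peg: x range',P[:,0].min(),P[:,0].max(),'y',P[:,1].min(),P[:,1].max(),'slope',np.polyfit(P[:,0],P[:,2],1).round(3),'z med',np.median(P[:,2]))
E
python3 slope.py s6
```

```text
t 22.35 hole in peg [-50.89   0.57  17.02] F peg [-1.02 -0.01 -1.86] q [-0.24  0.85  0.62  2.33  3.71  0.78  0.89]
shift units [ 0.09 -0.02 -0.07] turn units [-0.02  0.03  0.  ]
unit mm along X,Y,Z in row units: [[ 0.01 -0.    0.01]
 [ 0.    0.02  0.  ]
 [-0.01  0.    0.01]]
T peg Nm [-0.    0.95  0.01] contact x,y from TCP if Fz only (mm) 512.9533076171962 0.5434657029061597
78 in tool: dz/dx -0.059 dz/dy 0.001 z0 19.3
in peg: x range -173.83679264485085 -139.3836431323885 y -25.17707308071634 26.39112427823637 slope [-0.  17.4] z med 23.521786400980844
```

```bash
sed -i 's/AL=.1; HT=np.array(\[53.9,0,18.6\])/AL=.063; HT=np.array([53.2,0,20.65])/; s/B.T\/60/(B.T\/60).round(4).tolist()/' st.py; python3 st.py -52 0 7
```

```text
t 22.4 hole in peg [-52.18   0.54  14.96] F peg [-1.57  0.24 -1.38] q [-0.24  0.85  0.62  2.33  3.71  0.78  0.89]
shift units [ 0.1  -0.02 -0.12] turn units [-0.07 -0.4   0.  ]
unit mm along X,Y,Z in row units: [[0.0117, -0.0016, 0.0118], [0.0022, 0.0165, 0.0], [-0.0117, 0.0016, 0.0118]]
T peg Nm [0.01 0.98 0.01] contact x,y from TCP if Fz only (mm) 707.2141596011909 -8.754964295917931
```

Call:
send_rows(
  series=[
    [15, [0.05, -0.01, -0.06], [-0.07, -0.4, 0]],
    [15, [0.05, -0.01, -0.06], [0, 0, 0]],
    [15, [0.023, -0.003, -0.024], [0, 0, 0]],
    [15, [0.023, -0.003, -0.024], [0, 0, 0]],
    [15, [0, 0, 0], [0, 0, 0]],
  ],
)

```text
clock: 23.02
eef_pos: [617.5, -122.8, 100.4]
tool_rot: [-3.141, -0.723, -0.134]
force: [-0.2, -0.3, -0.8]
width: 20.6
gripper_force: 60.8
```

```bash
python3 st.py -52 0 0; python3 slope.py s7
```

```text
t 23.025 hole in peg [-51.04   0.07   3.54] F peg [-0.71 -0.36 -0.44] q [-0.24  0.9   0.62  2.33  3.66  0.85  0.92]
shift units [ 0.03 -0.01 -0.05] turn units [-0.    0.01  0.  ]
unit mm along X,Y,Z in row units: [[0.0117, -0.0016, 0.0118], [0.0022, 0.0165, 0.0], [-0.0117, 0.0016, 0.0118]]
T peg Nm [-0.04  1.02  0.03] contact x,y from TCP if Fz only (mm) 2331.556838068323 89.1916375808505
74 in tool: dz/dx -0.072 dz/dy 0.002 z0 18.8
in peg: x range -173.20712926934527 -138.42780442232385 y -24.776290802408305 24.971668875747437 slope [0.  9.7] z med 8.25872122326303
```

Call:
send_rows(
  series=[
    [15, [0.018, -0.002, -0.018], [0, 0, 0]],
    [15, [0.018, -0.002, -0.018], [0, 0, 0]],
    [15, [0, 0, 0], [0, 0, 0]],
  ],
)

```text
clock: 23.45
eef_pos: [618.5, -123.0, 99.4]
tool_rot: [-3.14, -0.724, -0.135]
force: [-9.4, 2.4, 11.5]
width: 20.7
gripper_force: 62.9
```

```bash
python3 st.py -52 0 0
```

```text
t 23.45 hole in peg [-51.01  -0.08   2.11] F peg [ 1.35  1.14 14.95] q [-0.24  0.91  0.62  2.33  3.65  0.85  0.91]
shift units [ 0.01 -0.   -0.04] turn units [-0.01  0.02  0.01]
unit mm along X,Y,Z in row units: [[0.0117, -0.0016, 0.0118], [0.0022, 0.0165, 0.0], [-0.0117, 0.0016, 0.0118]]
T peg Nm [0.6  0.83 0.08] contact x,y from TCP if Fz only (mm) -55.76525639523339 39.86623774054848
```

Call:
send_rows(
  series=[
    [15, [-0.014, 0.002, 0.014], [0, 0, 0]],
    [15, [0.047, -0.0065, 0.047], [0, 0, 0]],
    [15, [0.047, -0.0065, 0.047], [0, 0, 0]],
    [15, [0, 0, 0], [0, 0, 0]],
  ],
)

```text
clock: 23.95
eef_pos: [622.6, -123.6, 103.6]
tool_rot: [3.141, -0.719, -0.134]
force: [-6.2, 0.3, -0.9]
width: 20.9
gripper_force: 61.4
```

```bash
python3 st.py -42 0 2|head -1
```

```text
t 23.95 hole in peg [-45.25  -0.12   1.95] F peg [-5.01 -0.54  3.8 ] q [-0.24  0.89  0.62  2.31  3.67  0.82  0.9 ]
```

Call:
send_rows(
  series=[
    [15, [0.024, -0.003, 0.024], [0, 0, 0]],
    [15, [0.024, -0.003, 0.024], [0, 0, 0]],
    [15, [0, 0, 0], [0, 0, 0]],
  ],
)

```text
clock: 24.32
eef_pos: [622.5, -123.6, 104.1]
tool_rot: [3.14, -0.711, -0.133]
force: [-8.3, 1.2, -5.4]
width: 20.6
gripper_force: 61.1
```

```bash
python3 st.py -42 0 2|head -1
```

```text
t 24.325 hole in peg [-45.15  -0.14   1.97] F peg [-9.7   0.08  2.1 ] q [-0.24  0.89  0.62  2.31  3.68  0.8   0.9 ]
```

The plate's end met the peg at hole x = -45.2 mm. It could be touching the neck or the head's rim. I'll retreat slightly and raise it: if the end is under the head, the raise will be blocked.

Call:
send_rows(
  series=[
    [15, [-0.088, 0.012, -0.0885], [0, 0, 0]],
    [15, [0, 0, 0], [0, 0, 0]],
    [15, [-0.035, 0.005, 0.036], [0, 0, 0]],
    [15, [-0.035, 0.005, 0.036], [0, 0, 0]],
    [15, [0, 0, 0], [0, 0, 0]],
  ],
)

```text
clock: 24.95
eef_pos: [618.9, -122.6, 106.9]
tool_rot: [-3.141, -0.725, -0.133]
force: [4.0, -0.6, -4.5]
width: 20.6
gripper_force: 59.9
```

```bash
python3 st.py -42 0 2
```

```text
t 24.95 hole in peg [-45.37   0.47   7.25] F peg [-0.33 -0.06 -6.07] q [-0.24  0.89  0.62  2.33  3.66  0.84  0.91]
shift units [ 0.1  -0.02 -0.02] turn units [ 0.    0.03 -0.  ]
unit mm along X,Y,Z in row units: [[0.0117, -0.0016, 0.0118], [0.0022, 0.0165, 0.0], [-0.0117, 0.0016, 0.0118]]
T peg Nm [-0.1   0.93 -0.02] contact x,y from TCP if Fz only (mm) 153.7795252134986 15.81732192173264
```

Raising was blocked (Fz about -5 N), so the end was under the head against the neck. The true peg is therefore 6.7 mm down-slope and 2.1 mm out from my estimate. I'll update the peg position, clear the head and realign.

Call:
send_rows(
  series=[
    [15, [0.035, -0.005, -0.036], [0, 0, 0]],
    [15, [-0.1, 0.01, -0.1], [0, 0, 0]],
    [15, [-0.06, 0.008, -0.06], [0, 0, 0]],
    [15, [-0.1, 0.014, 0.1], [0, 0, 0]],
    [15, [-0.12, 0.016, 0.12], [0, 0, 0]],
    [15, [0, 0, 0], [0, 0, 0]],
  ],
)

```text
clock: 25.7
eef_pos: [596.4, -120.3, 108.9]
tool_rot: [-3.141, -0.724, -0.135]
force: [0.1, 0.5, -1.4]
width: 20.7
gripper_force: 60.6
```

```bash
sed -i 's/153.7\])/153.7])+B@[-6.7,0,2.1]/' st.py; python3 st.py 0 0 17; python3 slope.py s8
```

```text
t 25.7 hole in peg [-53.32  -0.29  22.44] F peg [-1.    0.54 -1.  ] q [-0.24  0.88  0.63  2.39  3.65  0.88  0.94]
shift units [ 0.69 -0.09  0.57] turn units [-0.    0.01  0.01]
unit mm along X,Y,Z in row units: [[0.0117, -0.0016, 0.0118], [0.0022, 0.0165, 0.0], [-0.0117, 0.0016, 0.0118]]
T peg Nm [-0.01  0.97  0.08] contact x,y from TCP if Fz only (mm) 971.7430323919999 12.170564155810883
76 in tool: dz/dx -0.032 dz/dy 0.003 z0 19.8
in peg: x range -180.5222931274997 -148.00068896262528 y -25.538726891682263 25.826347889876757 slope [-0.  24.2] z med 29.748192313688662
```

```bash
sed -i 's/AL=.063; HT=np.array(\[53.2,0,20.65\])/AL=.03; HT=np.array([52.4,0,22.35])/' st.py; python3 st.py 0 0 18|head -2
```

```text
t 25.75 hole in peg [-53.98  -0.04  20.34] F peg [-0.95 -0.23 -1.19] q [-0.24  0.88  0.63  2.39  3.65  0.88  0.94]
shift units [ 0.67 -0.09  0.58] turn units [-0.05 -0.36  0.01]
```

Call:
send_rows(
  series=[
    [15, [0.0, 0.0, 0.0], [-0.05, -0.36, 0]],
    [15, [0.22, -0.03, 0.2], [0, 0, 0]],
    [15, [0.22, -0.03, 0.2], [0, 0, 0]],
    [15, [0.23, -0.03, 0.18], [0, 0, 0]],
    [15, [0, 0, 0], [0, 0, 0]],
  ],
)

```text
clock: 26.38
eef_pos: [638.7, -125.5, 144.3]
tool_rot: [-3.141, -0.759, -0.133]
force: [-0.2, -1.9, -1.7]
width: 20.7
gripper_force: 60.6
```

```bash
python3 st.py 0 0 13
```

```text
t 26.375 hole in peg [ 1.81  0.28 17.5 ] F peg [-1.15 -1.89 -1.27] q [-0.25  0.81  0.63  2.29  3.7   0.76  0.89]
shift units [ 0.03 -0.01 -0.07] turn units [-0.    0.04 -0.01]
unit mm along X,Y,Z in row units: [[0.0117, -0.0016, 0.0118], [0.0022, 0.0165, 0.0], [-0.0117, 0.0016, 0.0118]]
T peg Nm [0.01 0.99 0.01] contact x,y from TCP if Fz only (mm) 783.29519755975 -8.776880093823896
```

Call:
send_rows(
  series=[
    [15, [0.01, -0.004, -0.04], [0, 0, 0]],
    [15, [0.02, -0.004, -0.03], [0, 0, 0]],
    [15, [0, 0, 0], [0, 0, 0]],
  ],
)

```text
clock: 26.75
eef_pos: [638.4, -125.9, 137.6]
tool_rot: [3.141, -0.753, -0.133]
force: [0.7, -0.4, -1.4]
width: 21.0
gripper_force: 60.6
```

```bash
python3 st.py 0 0 9|head -2
```

```text
t 26.75 hole in peg [-3.27 -0.28 12.69] F peg [-0.51 -0.27 -1.52] q [-0.25  0.83  0.63  2.29  3.69  0.77  0.89]
shift units [ 0.08 -0.01 -0.01] turn units [-0.   -0.03  0.01]
```

Call:
send_rows(
  series=[
    [15, [0.018, -0.002, -0.018], [0, 0, 0]],
    [15, [0.018, -0.002, -0.018], [0, 0, 0]],
    [15, [0, 0, 0], [0, 0, 0]],
  ],
)

```text
clock: 27.12
eef_pos: [641.2, -126.1, 136.3]
tool_rot: [-3.142, -0.755, -0.133]
force: [0.7, -0.3, -1.1]
width: 21.1
gripper_force: 60.7
```

```bash
python3 st.py 0 0 5
```

```text
t 27.125 hole in peg [-2.14 -0.09  9.89] F peg [-0.27 -0.16 -1.26] q [-0.25  0.83  0.63  2.28  3.69  0.77  0.89]
shift units [ 0.08 -0.01 -0.03] turn units [-0.   -0.01  0.  ]
unit mm along X,Y,Z in row units: [[0.0117, -0.0016, 0.0118], [0.0022, 0.0165, 0.0], [-0.0117, 0.0016, 0.0118]]
T peg Nm [ 0.    0.97 -0.  ] contact x,y from TCP if Fz only (mm) 769.1083901998779 -3.7384969947370466
```

Call:
send_rows(
  series=[
    [15, [0.018, -0.002, -0.018], [0, 0, 0]],
    [15, [0.018, -0.002, -0.018], [0, 0, 0]],
    [15, [0, 0, 0], [0, 0, 0]],
  ],
)

```text
clock: 27.5
eef_pos: [643.8, -126.1, 134.4]
tool_rot: [-3.141, -0.756, -0.133]
force: [1.5, 1.0, -1.1]
width: 21.0
gripper_force: 60.6
```

```bash
python3 st.py 0 0 5
```

```text
t 27.5 hole in peg [-1.64  0.28  6.71] F peg [ 0.15  1.17 -1.77] q [-0.25  0.84  0.63  2.28  3.69  0.77  0.88]
shift units [ 0.04 -0.01 -0.  ] turn units [-0.    0.   -0.01]
unit mm along X,Y,Z in row units: [[0.0117, -0.0016, 0.0118], [0.0022, 0.0165, 0.0], [-0.0117, 0.0016, 0.0118]]
T peg Nm [0.25 0.72 0.04] contact x,y from TCP if Fz only (mm) 405.6747180158148 -139.70080746230158
```

Lateral force without normal force means the head is in the hole and pushing +x, +y. I'll nudge that way and continue down.

Call:
send_rows(
  series=[
    [15, [0.013, 0.006, 0.011], [0, 0, 0]],
    [15, [0.018, -0.002, -0.018], [0, 0, 0]],
    [15, [0.018, -0.002, -0.018], [0, 0, 0]],
    [15, [0, 0, 0], [0, 0, 0]],
  ],
)

```text
clock: 28.0
eef_pos: [646.1, -126.5, 132.5]
tool_rot: [3.141, -0.754, -0.134]
force: [1.2, -0.4, -2.0]
width: 21.2
gripper_force: 60.6
```

```bash
python3 st.py 0 0 2
```

```text
t 28.0 hole in peg [-1.33  0.16  3.69] F peg [-0.49 -0.26 -2.32] q [-0.25  0.84  0.63  2.27  3.69  0.77  0.88]
shift units [ 0.04 -0.01 -0.01] turn units [ 0.   -0.01  0.01]
unit mm along X,Y,Z in row units: [[0.0117, -0.0016, 0.0118], [0.0022, 0.0165, 0.0], [-0.0117, 0.0016, 0.0118]]
T peg Nm [0.06 0.99 0.04] contact x,y from TCP if Fz only (mm) 426.12701319054327 -25.899588342935097
```

Free again at z=3.7. I'll continue until the plate touches the board.

Call:
send_rows(
  series=[
    [15, [0.018, -0.002, -0.018], [0, 0, 0]],
    [15, [0.018, -0.002, -0.018], [0, 0, 0]],
    [15, [0, 0, 0], [0, 0, 0]],
  ],
)

```text
clock: 28.38
eef_pos: [648.1, -126.7, 130.5]
tool_rot: [3.141, -0.754, -0.134]
force: [-0.8, 1.3, 0.1]
width: 20.7
gripper_force: 60.9
```

```bash
python3 st.py 0 0 0
```

```text
t 28.375 hole in peg [-1.31  0.19  0.86] F peg [-0.58  1.2   0.75] q [-0.25  0.85  0.63  2.27  3.69  0.77  0.88]
shift units [ 0.03 -0.01  0.  ] turn units [-0.   -0.01  0.01]
unit mm along X,Y,Z in row units: [[0.0117, -0.0016, 0.0118], [0.0022, 0.0165, 0.0], [-0.0117, 0.0016, 0.0118]]
T peg Nm [0.03 1.04 0.  ] contact x,y from TCP if Fz only (mm) -1393.229750808975 34.9922208104501
```

Call:
send_rows(
  series=[
    [15, [0.012, -0.002, -0.012], [0, 0, 0]],
    [15, [0, 0, 0], [0, 0, 0]],
    [15, [-0.035, 0.005, -0.035], [0, 0, 0]],
    [15, [-0.035, 0.005, -0.035], [0, 0, 0]],
    [15, [-0.035, 0.005, -0.035], [0, 0, 0]],
    [15, [0, 0, 0], [0, 0, 0]],
  ],
)

```text
clock: 29.12
eef_pos: [644.5, -127.1, 126.3]
tool_rot: [-3.141, -0.761, -0.136]
force: [-3.4, 0.5, 11.8]
width: 20.5
gripper_force: 62.3
```

```bash
python3 st.py -20 0 0
```

```text
t 29.125 hole in peg [-6.62 -0.72  0.72] F peg [ 5.88  0.04 10.79] q [-0.25  0.86  0.63  2.28  3.67  0.8   0.89]
shift units [-0.15  0.03 -0.16] turn units [0.   0.07 0.02]
unit mm along X,Y,Z in row units: [[0.0117, -0.0016, 0.0118], [0.0022, 0.0165, 0.0], [-0.0117, 0.0016, 0.0118]]
T peg Nm [ 0.08  0.19 -0.07] contact x,y from TCP if Fz only (mm) -17.415016314438788 7.549744544214221
```

Call:
send_rows(
  series=[
    [15, [-0.012, 0.008, 0.014], [0, 0, 0]],
    [15, [-0.035, 0.006, -0.035], [0, 0, 0]],
    [15, [-0.035, 0.006, -0.035], [0, 0, 0]],
    [15, [0, 0, 0], [0, 0, 0]],
  ],
)

```text
clock: 29.62
eef_pos: [637.3, -124.4, 119.3]
tool_rot: [3.141, -0.753, -0.133]
force: [-0.8, -0.0, -1.4]
width: 20.7
gripper_force: 60.7
```

```bash
python3 st.py -20 0 0
```

```text
t 29.625 hole in peg [-17.13   1.14   0.64] F peg [-1.54 -0.14 -0.44] q [-0.25  0.87  0.63  2.3   3.66  0.82  0.9 ]
shift units [-0.03 -0.02 -0.04] turn units [-0.   -0.03  0.  ]
unit mm along X,Y,Z in row units: [[0.0117, -0.0016, 0.0118], [0.0022, 0.0165, 0.0], [-0.0117, 0.0016, 0.0118]]
T peg Nm [0.01 0.97 0.05] contact x,y from TCP if Fz only (mm) 2188.0219539644004 -14.053108880370925
```

Call:
send_rows(
  series=[
    [15, [-0.035, 0.0, -0.035], [0, 0, 0]],
    [15, [-0.035, 0.0, -0.035], [0, 0, 0]],
    [15, [-0.02, 0.003, -0.02], [0, 0, 0]],
    [15, [0, 0, 0], [0, 0, 0]],
  ],
)

```text
clock: 30.12
eef_pos: [634.5, -124.6, 116.6]
tool_rot: [-3.141, -0.76, -0.134]
force: [1.8, 0.8, 5.1]
width: 20.8
gripper_force: 61.3
```

```bash
python3 st.py -20 0 0; python3 slope.py s9
```

```text
t 30.125 hole in peg [-20.78   0.54   1.09] F peg [4.74 1.   2.41] q [-0.25  0.89  0.63  2.31  3.65  0.85  0.91]
shift units [ 0.02 -0.01  0.  ] turn units [-0.    0.06 -0.  ]
unit mm along X,Y,Z in row units: [[0.0117, -0.0016, 0.0118], [0.0022, 0.0165, 0.0], [-0.0117, 0.0016, 0.0118]]
T peg Nm [ 0.13 -0.   -0.  ] contact x,y from TCP if Fz only (mm) 0.7754301178050129 53.002802422800144
95 in tool: dz/dx -0.112 dz/dy 0.016 z0 15.9
in peg: x range -155.86615208490534 -115.23158738814767 y -24.556929583586086 25.916305127341186 slope [ 0.1 17.6] z med 6.661629149646695
```

It stopped 20 mm below the entry, as the geometry predicts, so it's seated. I'll relax the push and open the fingers partly.

Call:
send_rows(
  series=[
    [15, [0.035, -0.005, 0.035], [0, 0, 0]],
    [15, [0, 0, 0], [0, 0, 0]],
    [30, [0, 0, 0], [0, 0, 0]],
    [45, [0, 0, 0], [0, 0, 0]],
    [45, [0, 0, 0], [0, 0, 0]],
    [45, [0, 0, 0], [0, 0, 0]],
    [45, [0, 0, 0], [0, 0, 0]],
  ],
)

```text
clock: 31.05
eef_pos: [634.5, -124.7, 116.8]
tool_rot: [3.142, -0.755, -0.134]
force: [-0.4, 0.2, 0.2]
width: 45.3
gripper_force: 0.0
```

```bash
python3 st.py -20 0 0; python3 cl.py s10; cat > /dev/null
```

```text
t 31.05 hole in peg [-20.71   0.42   0.93] F peg [-0.15  0.17  0.41] q [-0.25  0.88  0.63  2.31  3.66  0.83  0.91]
shift units [ 0.02 -0.01 -0.  ] turn units [-0.   -0.01  0.  ]
unit mm along X,Y,Z in row units: [[0.0117, -0.0016, 0.0118], [0.0022, 0.0165, 0.0], [-0.0117, 0.0016, 0.0118]]
T peg Nm [-0.03  0.68  0.03] contact x,y from TCP if Fz only (mm) -1646.0623983579756 -68.91181389794329
board z from depth 1.5529932263888742 355 x trend [(-160, np.float64(1.8090669412422018)), (-140, np.float64(1.4104619806815295)), (-120, np.float64(1.1914100163448234)), (-100, np.float64(0.8072768200906986))]
changed 104
(np.int64(288), np.int64(183)) [-122.6  -25.5    3.7] [130 132 131]
(np.int64(291), np.int64(188)) [-141.8  -15.5    7.7] [126 129 128]
(np.int64(289), np.int64(189)) [-140.1   -1.6    8.8] [115 116 115]
(np.int64(293), np.int64(189)) [-148.9  -27.6    2.9] [112 113 112]
(np.int64(281), np.int64(190)) [-126.1   30.5    4.6] [120 122 121]
(np.int64(292), np.int64(190)) [-149.3  -19.8    2.7] [105 105 104]
(np.int64(281), np.int64(191)) [-128.7   31.4    2.8] [118 119 118]
(np.in
[... 576 characters left out ...]
   25.9    3.7] [124 125 124]
(np.int64(289), np.int64(194)) [-153.1    3.6   -0.2] [95 95 94]
(np.int64(293), np.int64(194)) [-161.7  -11.2    1.8] [123 124 122]
(np.int64(288), np.int64(195)) [-153.3   15.7    3. ] [112 113 111]
(np.int64(292), np.int64(195)) [-162.1   -5.     0.6] [96 95 93]
(np.int64(297), np.int64(195)) [-173.1  -26.9    0.8] [101 101 100]
(np.int64(291), np.int64(196)) [-162.4    2.1   -0. ] [95 94 93]
(np.int64(287), np.int64(197)) [-156.3   24.     1. ] [127 128 125]
(np.int64(291), np.int64(197)) [-164.8    8.9    2.5] [102 101 100]
(np.int64(295), np.int64(197)) [-173.9  -15.5   -2.6] [108 108 107]
(np.int64(291), np.int64(198)) [-167.3   11.5    1.9] [117 116 113]
```

The round end sits near x = -145 to -150 with the plate low on the board, as expected. Now I'll retract straight off the board.

Call:
send_rows(
  series=[
    [45, [-0.05, 0.007, 0.05], [0, 0, 0]],
    [45, [-0.08, 0.011, 0.08], [0, 0, 0]],
    [45, [-0.094, 0.013, 0.096], [0, 0, 0]],
    [45, [-0.094, 0.013, 0.1], [0, 0, 0]],
    [45, [-0.094, 0.013, 0.12], [0, 0, 0]],
    [45, [-0.08, 0.013, 0.2], [0, 0, 0]],
    [45, [-0.05, 0, 0.3], [0, 0, 0]],
    [45, [0, 0, 0], [0, 0, 0]],
  ],
)

```text
clock: 32.1
eef_pos: [602.5, -120.7, 175.6]
tool_rot: [-3.141, -0.758, -0.135]
force: [-0.1, -0.2, -0.8]
width: 44.6
gripper_force: 0.0
```

```bash
python3 st.py 0 0 0|head -1; python3 - <<'E'
from cl import *
d=grab('side','s11'); o=load('s10')
b=cv2.resize(d['img'][155:210,260:320,::-1],None,fx=9,fy=9,interpolation=cv2.INTER_CUBIC); cv2.imwrite('pics/s11c.png',cv2.convertScaleAbs(b,alpha=1.3))
P=pc(d); m=(P[...,0]>-200)&(P[...,0]<-70)&(abs(P[...,1])<40)&(abs(P[...,2])<25); A=P[m]
for x in range(-175,-100,10):
    t=A[(abs(A[:,0]-x)<5)&(abs(A[:,1])<20)]
    if len(t)>2: print(x,len(t),np.median(t[:,2]).round(1))
E
```

```text
t 32.1 hole in peg [-1.93  0.13 65.5 ] F peg [-0.67 -0.21 -0.52] q [-0.27  0.72  0.66  2.37  3.72  0.75  0.91]
-175 9 1.1
-165 21 2.0
-155 22 2.2
-145 20 6.4
-135 20 7.2
-125 21 6.7
-115 10 7.2
```

View pics/s11c.png

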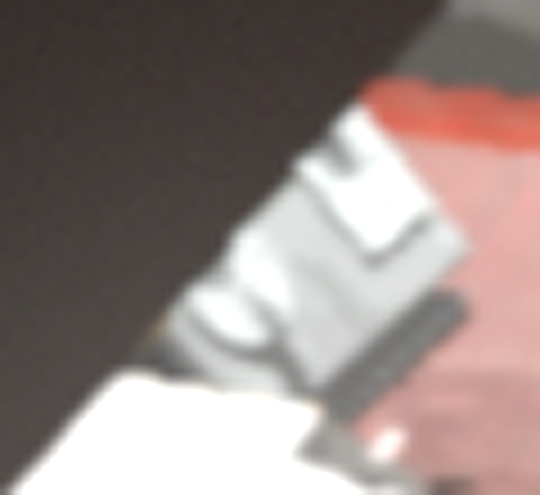

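The picture shows the round end hanging flat beside the square one: 5 mm proud of the board, its tip about 150 mm below the peg, and no contact force on the robot. I'll hand the job in.

```bash
python3 -c "
from cell import ctrl
print(ctrl.finish_job())"
```

```text
the job is handed in; nothing more can be done
None
```

I hung the round-ended template on the free peg, flat on the board and slid down to the end of its slot, and handed the job in at about 32 s of the 51 s allowed. No verdict came back. The peg itself was hidden from both cameras, so the seating was judged from contact forces and the visible round end.

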